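# Nip a repaired book in the bench press

### The arm

A 6-joint arm with a two-finger parallel gripper is mounted at the origin on the work surface. World frame = base frame: x ahead of the robot, y to its left, z up, the work surface at z = 0. Lengths are in m, angles in degrees, forces in N, time in s.
With the tool pointing down it reaches from about 0.3 to 0.75 m from the base axis. Payload 8.5 kg.
Tool frame: the origin (TCP) lies at the very end of the fingers, on their centre line; the grasp point (between the pads) lies 19 mm behind it; z points along the fingers, y is the direction in which the jaws open and shut (so a half turn about z gives the same grasp; the last joint's range is limited). The gripper opens to 85 mm and grips with 20 to 120 N. Pads are 22 mm wide; open, the fingers measure 114 mm over their backs; the gripper's body (76 mm by 85 mm) begins 54 mm behind the grasp point. The pads swing forward as they close: fully open they stand 13 mm farther back than shut.
Start: joints at [-87.737, 21.807, 74.336, -0, 83.858, -12.336], TCP at [0.139, -0.532, 0.231] pointing down, gripper open.
Joint ranges: [-178.18, 178.18], [-50.72, 133.34], [12.68, 142.11], [-81.47, 261.47], [9.98, 163.14], [-165.26, 165.26]. Speed limits (degrees/s): [136.94, 136.94, 180, 180, 180, 180].

### API

Orientations are given as a 3x3 rotation matrix whose columns are the frame's x, y, z axes.
In Python, from rig import status, vision, env gives the robot as it stands.
- The arm moves only by the tool send_rows, never from a script. Its argument "targets" is a list of rows, each a list of 7 numbers: the shift along the tool's x, y, z in units of 50 mm (1.0 is 50 mm), then the turn, a rotation vector about the tool's x, y, z in units of 8 degrees (1.0 is 8 degrees), then the finger opening in mm, from 0 to 85.4. A call has 1 to 5 rows; each row is the pose to reach, as a shift and turn from the pose commanded when the call began, along the tool's axes at that moment; what a row does not reach only later rows make up. A row lasts 1/8 s, in which the tool goes at most 62.5 mm and 10.7 degrees, less where a joint would pass 70% of its speed; a pose out of reach is approached as far as the arm can. A call with a gripper value outside its range is refused whole. The fingers move at their own pace and stop on an object; "grip_force" is the grip in N (left out, the last holds). Time passes only in rows, so rows that repeat a pose let the fingers close. It gives the time, the measured TCP pose, the force and the opening at its end, in the units of the state.
- status.observe(): the state, without advancing time (a new reading comes with each control period).
- vision.get_image(name): name is "scene" or "top" or "wrist"; returns (picture, depth): 480x640x3 uint8, red, green, blue; 480x640 float32, m along the optical axis (not along the pixel's ray), 0 where there is no reading.
- vision.camera_model(name): a dict with "camera_matrix" (3x3 intrinsics, pixels), "dist" ([k1, k2, p1, p2, k3] as OpenCV has them; the pictures are not rectified), "view" (4x4, takes a point from world to camera coordinates); the wrist camera has in their place "T_tool_cam" (4x4, takes a point from camera to tool coordinates, whose origin is the TCP and whose axes are the flange's). Camera axes: x right, y down, z forward; pixel columns grow to the right and rows downward; lengths in m; the calibration is good to about 2 mm. A picture is of the moment at which its call begins: read the wrist's pose just before it. camera_model takes no time and is no camera call.
- env.close_job(): hands the job in, once; it reports no verdict.
Trained networks look in the newest picture that a camera, given by its name, has taken for a name from the list of things; names that differ only in an ending like _2 or _b are one class to them, and where a whole thing is asked for, a point or a joint stands for the part that bears it (a point fixed in the world has none). Each returns a list of dicts, best first, with "p" (0 to 1); they miss things now and then, are a little off and sometimes report something else, mostly with a low value. They report only what shows in the picture. A call takes as long as a camera call.
- vision.masks_of(camera, label): "pixels" (480x640 bool, what is visible of it) and "extent" ([left, top, right, bottom] in pixels, round what is visible of it).
The state is a dict: "time_s": time; "q": joint angles; "qvel": joint speeds; "joint_efforts": joint torques, N m; "position": TCP position; "tool_rot": TCP orientation; "ft_force": force on the tool from outside, world axes, zero at the start; "wrist_torque": the same for the moment, N m; "grip_width": finger opening in m.
Only numpy, scipy, OpenCV 4.12 (cv2) and the standard library are available. Lean on these libraries where they do the work, as an engineer would, in place of code of your own. Each camera call takes 0.05 s, during which the arm holds its last target.

### The job

The repaired red book is lying part-way out of the bench press. Slide it in gently by its spine until its far edge sits flat against the back stop, then wind the press down with the handwheel until you feel the platen take hold of the book, and carry on just until the pointer on the wheel's rim meets the index on the far side of the press. Do not force or crush the book, and leave the other things on the table where they are.

Things in the scene. Friction and masses are not known exactly. Their poses are not given: they have to be found in the camera images.
- press: Grey bench book press, fixed. Origin on the table below the screw axis; x straight into the press, away from the robot, y left, z up. Base 240 deep (x) by 300 wide (y) mm. Two 22 mm columns at x = 0, y = +130 and -130 mm carry a crossbeam 56 deep, 300 wide, 134 to 164 mm high. Under it the screw carries a felt-faced platen, 148 deep and 172 wide, on springs (14 N/mm).
- bed: The press's flat steel bed, fixed, 210 mm deep (x) by 216 mm wide (y), 8 mm thick. Origin on its underside, below the screw axis, axes as the press. Its top is 8 mm above its origin and 30 mm above the table; it reaches from x = -115 to +95 mm. Between bed and book about 65 N is right; over 130 N crushes the book.
- backstop (a point): Middle of the front face of the back stop, at the height of the bed's top: a straight steel bar across the bed, 78 mm beyond the screw axis, 200 mm wide and 14 mm higher than the bed's top. Axes as the press.
- book: The loose red hardback, flat on the bed: 182 mm from spine to far edge (its x), 188 long (its y), 26 thick, 0.3 to 0.6 kg. Origin: centre of its underside; x points from the spine (near side) to the edge that meets the back stop. Home, its spine is 104 mm in front of the screw axis. Slides at 2 to 4 N; pushed mid-spine while askew it jams: push the lagging end. The glue bears 25 N.
- spine (a point): Middle of the book's spine face, half-way up (13 mm above the bed's top). The book starts 30 to 60 mm short of home and up to 0.08 rad askew. Axes of the book.
- wheel: Handwheel: dark steel ring, 74 mm outer radius, three spokes, 184 to 202 mm above the table; turns about its z (up) axis and stays at this height while the screw's end (21 mm thick, up to 263 mm high) sinks through its hub. Clockwise from above lowers the platen, 30 mm a turn. It stays where it is left. Origin on its axis, 183 mm above the table.
- wheel_axis (a point): The handwheel's axis, 203 mm above the table. Winding takes about 7 N at the handle while the platen is free and climbs by some 5 N as it presses the book. The platen takes hold 50 to 60 degrees before the right meeting of pointer and index. The wheel starts 0.45 to 1.45 turns short of it, so the pointer may first pass the index with the platen still in the air, which does not count.
- handle_mid (a point): Half-way up the black upright crank handle on the wheel, 58 mm from the wheel axis, exactly opposite the pointer. It is 19 to 23 mm thick, 203 to 259 mm above the table, this point at 233 mm, and spins freely about its own upright axis, so a hand holding it need not turn with the wheel.
- pointer (a point): Outer tip of the steel pointer, a bright 5 mm wide bar over the rim of the wheel, 79.5 mm from the wheel axis and 200.5 mm above the table; it turns with the wheel.
- index (a point): The place where the pointer's tip must come to stand: just inside the fixed upright 5 mm steel blade on a bracket at the back of the crossbeam, 79.5 mm beyond the wheel axis along the bed's x, at the pointer's height.
- jar_c (a point): Middle of the white paste jar, 82 mm across and 105 mm high, standing loose beside the press: a bystander.
- pencilbox: Flat cardboard box 52 x 180 x 18 mm, loose, origin under its centre: a bystander.
- brush: Paste brush about 170 mm long lying on the table, loose: a bystander.
- clip: Binder clip 32 x 18 x 15 mm with wire arms, loose: a bystander.
- folder: White folding tool 150 x 22 x 6 mm lying to the right: a bystander.

How it is judged:
By the outcome, as a careful person would: the job done as asked, in the order asked, and still so for the second after the job is handed in, with the robot touching nothing.
It also fails if it takes over 72 s, if anything falls off the work surface, if the arm or the gripper's body presses on something with over 40 N, if the wrist force passes 120 N, or if a joint passes its speed limit or range.

## Working session

There is one attempt and no reset: what is moved stays moved. The work goes in short steps, Python scripts to look and compute and a tool call to move; the robot and the scene stay as the last step left them, time stands still between calls to the robot, and variables do not carry over. Pictures are saved under pics/ and viewed, and the job is handed in when it is done.

Besides the shell and the picture viewer there is one more tool, called after "Call:" as name(argument=value, ...), one argument or row to a line, values as JSON. send_rows: Moves the arm, as the interface text tells. Its arguments: {"type":"object","properties":{"targets":{"type":"array","items":{"type":"array","items":{"type":"number"}}},"grip_force":{"type":"number"}},"required":["targets"]}

```bash
ls; mkdir -p pics
cat > h.py <<'E'
import numpy as np, cv2
from rig import status, vision, env
def save(n,im): cv2.imwrite('pics/'+n+'.png',im[:,:,::-1])
E
python3 - <<'E'
from h import *
s=status.observe(); print({k:np.round(v,3).tolist() for k,v in s.items()})
for c in ['scene','top']:
    im,d=vision.get_image(c); save(c+'0',im); np.save('/tmp/'+c+'_d.npy',d)
    m=vision.camera_model(c); print(c,m)
im,d=vision.get_image('wrist'); save('wrist0',im); print(vision.camera_model('wrist'))
E
```

```text
pics
{'time_s': 0.0, 'q': [-87.737, 21.84, 74.387, 0.0, 83.858, -12.337], 'qvel': [-0.051, 0.02, -0.065, -0.063, -0.006, 0.116], 'joint_efforts': [0.001, -44.845, -23.128, -0.0, 0.005, 0.0], 'position': [0.139, -0.532, 0.231], 'tool_rot': [[0.968, 0.252, -0.0], [0.252, -0.968, 0.001], [0.0, -0.001, -1.0]], 'ft_force': [0.141, -0.171, 0.593], 'wrist_torque': [0.012, -0.051, -0.034], 'grip_width': 0.085}
scene {'camera_matrix': array([[581.75543697,   0.        , 328.06356395],
       [  0.        , 581.75543697, 234.38580598],
       [  0.        ,   0.        ,   1.        ]]), 'dist': array([-0.01421656,  0.        ,  0.        ,  0.        ,  0.        ]), 'view': array([[ 0.16765313,  0.98579389,  0.01014112, -0.05979877],
       [ 0.8563545 , -0.14052775, -0.49689931, -0.4187989 ],
       [-0.48841519,  0.09199111, -0.86774895,  1.85743949],
       [ 0.        ,  0.        ,  0.        ,  1.        ]])}
top {'camera_matrix': array([[513.96906251,   0.        , 319.89681197],
       [  0.        , 513.96906251, 232.17187432],
       [  0.        ,   0.        ,   1.        ]]), 'd
[... 340 characters left out ...]
],
       [ 0.00000000e+00,  0.00000000e+00,  0.00000000e+00,
         1.00000000e+00]])}
{'camera_matrix': array([[350.58184861,   0.        , 317.5444535 ],
       [  0.        , 350.58184861, 239.75730657],
       [  0.        ,   0.        ,   1.        ]]), 'dist': array([-0.07094673,  0.        ,  0.        ,  0.        ,  0.        ]), 'T_tool_cam': array([[ 1.42158018e-05, -9.63260535e-01, -2.68568690e-01,
         6.68846510e-02],
       [ 9.99999436e-01,  2.98890977e-04, -1.01908412e-03,
         2.62945124e-04],
       [ 1.06191628e-03, -2.68568525e-01,  9.63259996e-01,
        -1.41700174e-01],
       [ 0.00000000e+00,  0.00000000e+00,  0.00000000e+00,
         1.00000000e+00]])}
```

View pics/scene0.png

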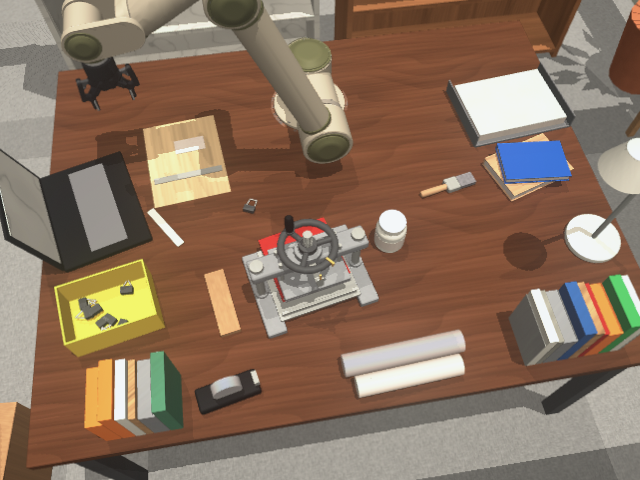

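View pics/top0.png

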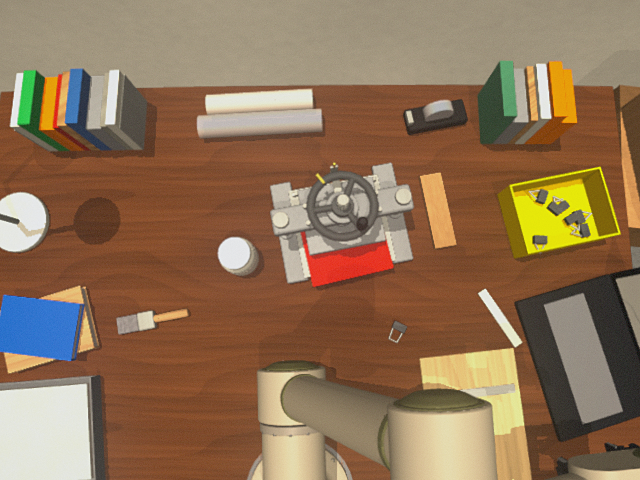

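View pics/wrist0.png

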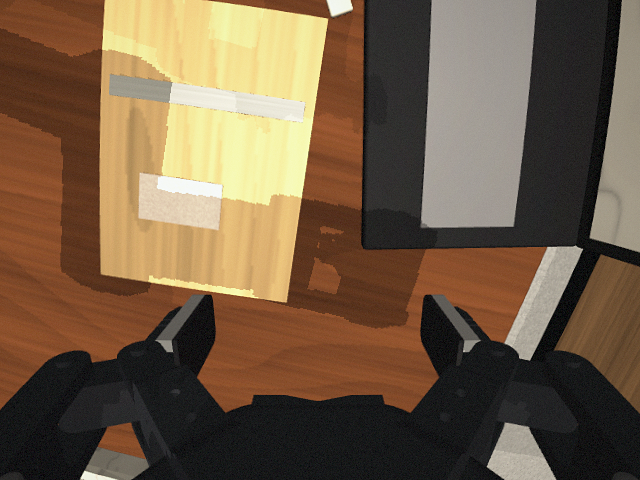

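```bash
cat >> h.py <<'E'
def model(cam,s=None):
    m=vision.camera_model(cam)
    K=m['camera_matrix'];D=np.array(m['dist'])
    if cam=='wrist':
        T=np.eye(4);T[:3,:3]=s['tool_rot'];T[:3,3]=s['position']
        W=T@m['T_tool_cam']
    else: W=np.linalg.inv(m['view'])
    return K,D,W
def rays(uv,mod):
    K,D,W=mod
    p=cv2.undistortPoints(np.array(uv,float).reshape(-1,1,2),K,D).reshape(-1,2)
    return np.c_[p,np.ones(len(p))]
def at_z(uv,z,mod):
    W=mod[2]; r=rays(uv,mod)@W[:3,:3].T; o=W[:3,3]
    return o+r*((z-o[2])/r[:,2])[:,None]
def at_d(uv,d,mod):
    W=mod[2]; r=rays(uv,mod)*np.array(d)[:,None]
    return r@W[:3,:3].T+W[:3,3]
def cloud(cam,d,mask,mod):
    v,u=np.nonzero(mask&(d>0)); return at_d(np.c_[u,v],d[v,u],mod)
def proj(P,mod):
    K,D,W=mod; V=np.linalg.inv(W)
    return cv2.projectPoints(np.array(P,float).reshape(-1,3),cv2.Rodrigues(V[:3,:3])[0],V[:3,3],K,D)[0].reshape(-1,2)
E
python3 - <<'E'
from h import *
for c in ['scene','top']:
    im,d=vision.get_image(c); mod=model(c)
    for l in ['press','bed','book','wheel','handle_mid','pointer','jar_c','pencilbox','brush','clip']:
        r=vision.masks_of(c,l)
        for x in r[:2]:
            p=cloud(c,d,x['pixels'],mod)
            print(c,l,round(x['p'],2),x['extent'],x['pixels'].sum(), np.round(np.median(p,0),3) if len(p) else '', np.round(np.percentile(p,[2,98],axis=0),3).tolist() if len(p) else '')
            if x is r[0]: np.save(f'/tmp/{c}_{l}.npy',x['pixels'])
    big=cv2.resize(im[140:300,240:440] if c=='top' else im[200:340,220:400],None,fx=4 if c=='top' else 4,fy=4,interpolation=cv2.INTER_CUBIC)
    save(c+'1',big)
print(status.observe()['time_s'])
E
```

```text
scene press 0.7 [244.6, 214.5, 382.5, 339.8] 9452 [ 0.651 -0.102  0.1  ] [[0.535, -0.238, 0.017], [0.737, 0.052, 0.232]]
scene press 0.18 [417.4, 173.6, 473.0, 199.1] 599 [0.39  0.363 0.017] [[0.351, 0.267, -0.0], [0.41, 0.425, 0.025]]
scene bed 0.91 [258.3, 253.4, 358.1, 320.8] 1259 [ 0.683 -0.107  0.03 ] [[0.614, -0.202, 0.022], [0.724, 0.014, 0.046]]
scene book 0.84 [260.6, 218.5, 323.7, 301.9] 457 [ 0.508 -0.173  0.055] [[0.466, -0.207, 0.03], [0.668, -0.039, 0.064]]
scene wheel 0.88 [274.4, 214.5, 339.3, 274.1] 1769 [ 0.62  -0.102  0.2  ] [[0.552, -0.163, 0.18], [0.687, -0.028, 0.256]]
scene handle_mid 0.57 [289.8, 215.1, 295.3, 231.8] 140 [ 0.579 -0.132  0.244] [[0.565, -0.142, 0.206], [0.584, -0.123, 0.261]]
scene pointer 0.74 [279.1, 217.0, 338.3, 272.7] 1733 [ 0.619 -0.102  0.2  ] [[0.551, -0.163, 0.189], [0.687, -0.028, 0.256]]
scene jar_c 0.69 [374.0, 209.2, 402.9, 252.7] 1118 [0.552 0.134 0.09 ] [[0.503, 0.101, 0.007], [0.573, 0.173, 0.109]]
scene jar_c 0.39 [240.9, 216.7, 376.0, 341.5] 9458 [ 0.652 -0.102  0.1  ] [[0.538, -0.237, 0.017], [0.739, 0.052, 0.227]]
scene penc
[... 1327 characters left out ...]
3 [219.1, 236.6, 257.6, 273.9] 1140 [0.523 0.132 0.104] [[0.489, 0.102, 0.022], [0.56, 0.169, 0.109]]
top pencilbox 0.86 [418.7, 172.1, 459.0, 249.3] 1796 [ 0.638 -0.325  0.017] [[0.555, -0.361, 0.0], [0.728, -0.291, 0.022]]
top brush 0.79 [113.9, 310.1, 189.9, 335.4] 907 [0.384 0.363 0.019] [[0.357, 0.269, 0.012], [0.406, 0.427, 0.024]]
top brush 0.21 [306.0, 168.8, 378.5, 240.2] 2558 [ 0.607 -0.096  0.2  ] [[0.545, -0.161, 0.1], [0.682, -0.026, 0.256]]
top clip 0.66 [387.3, 320.9, 407.6, 339.2] 145 [ 0.37  -0.228  0.014] [[0.345, -0.244, -0.003], [0.382, -0.21, 0.019]]
top clip 0.39 [353.6, 214.9, 371.5, 229.9] 147 [ 0.566 -0.13   0.254] [[0.559, -0.144, 0.163], [0.598, -0.12, 0.261]]
1.25
```

View pics/top1.png

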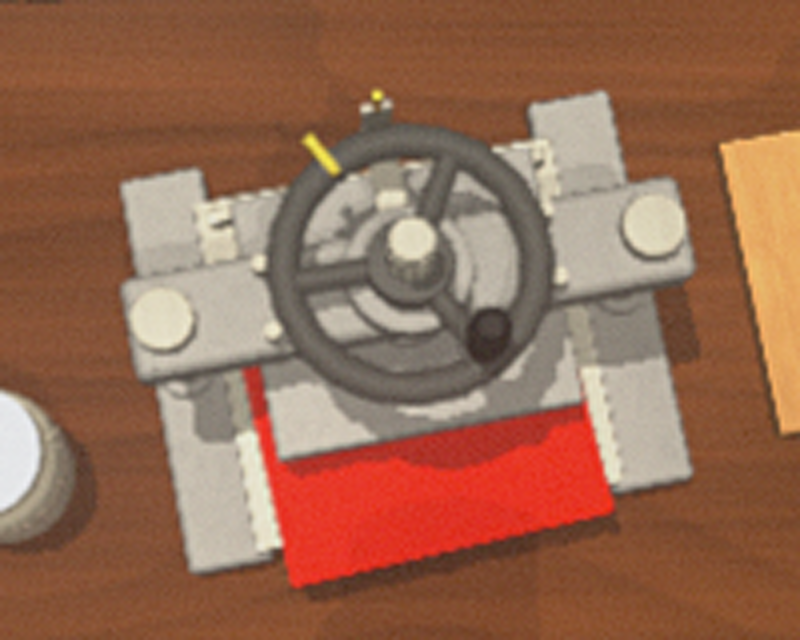

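View pics/scene1.png

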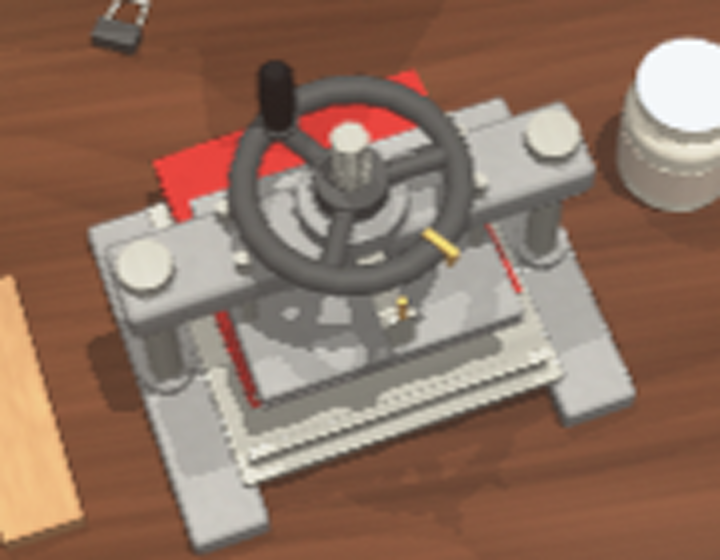

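```bash
cat > fit.py <<'E'
from h import *
from scipy.optimize import least_squares
T=model('top');S=model('scene')
print('cam',T[2][:3,3],S[2][:3,3])
tp=lambda l:np.array(l)/4+[240,140]
sc=lambda l:np.array(l)/4+[220,200]
obT=tp([[122,280],[140,382],[680,180],[692,272],[122,185],[605,92],[692,478],[192,572]])
PT=np.array([[28,150,164],[-28,150,164],[28,-150,164],[-28,-150,164],[120,150,22],[120,-150,22],[-120,-150,22],[-120,150,22]])/1e3
obS=sc([[133,330],[595,180],[572,105],[195,550],[632,405],[90,232]])
PS=np.array([[28,-150,164],[28,150,164],[-28,150,164],[120,-150,22],[120,150,22],[-120,-150,22]])/1e3
def tf(P,p):
    c,s=np.cos(p[2]),np.sin(p[2]); R=np.array([[c,-s,0],[s,c,0],[0,0,1]])
    return P@R.T+[p[0],p[1],0]
def res(p,w):
    r=[]
    if 'T' in w: r.append(proj(tf(PT,p),T)-obT)
    if 'S' in w: r.append(proj(tf(PS,p),S)-obS)
    return np.concatenate(r).ravel()
if __name__=='__main__':
    for w in ['T','S','TS']:
        q=least_squares(res,[.6,-.1,.15],args=(w,),loss='soft_l1'); print(w,q.x,np.degrees(q.x[2]),np.round(res(q.x,w).reshape(-1,2),1).tolist())
    p=q.x
    # wheel ring fit via mask contour & depth
    for c,m in (('top',T),('scene',S)):
        d=np.load(f'/tmp/{c}_d.npy'); mk=np.load(f'/tmp/{c}_wheel.npy'); P=cloud(c,d,mk,m)
        P=P[(P[:,2]>.19)&(P[:,2]<.206)]
        f=lambda x:np.r_[np.minimum(0,.074-np.hypot(P[:,0]-x[0],P[:,1]-x[1]))*10, ]
        f2=lambda x:np.hypot(P[:,0]-x[0],P[:,1]-x[1])-x[2]
        k=np.hypot(P[:,0]-p[0],P[:,1]-p[1])>.055
        P=P[k]; print(c,'ring',least_squares(f2,[p[0],p[1],.065],loss='soft_l1',f_scale=.003).x)
    R=np.array([[np.cos(p[2]),-np.sin(p[2])],[np.sin(p[2]),np.cos(p[2])]])
    loc=lambda P:(P[:,:2]-p[:2])@R
    bt=at_z(tp([[297,585],[612,512]]),.056,T); print('book spine corners top',bt,loc(bt)*1e3)
    bs=at_z(sc([[155,162],[420,72]]),.056,S); print('scene',loc(bs)*1e3)
    pt=at_z(tp([[306,138]]),.2005,T);ps=at_z(sc([[457,258]]),.2005,S);
    h=at_z(tp([[490,322]]),.259,T);hs=at_z(sc([[275,66]]),.259,S)
    for n,a in (('ptr',pt),('ptr S',ps),('handle',h),('handle S',hs)):
        l=loc(a)[0]; print(n,a,l*1e3,np.hypot(*l),np.degrees(np.arctan2(l[1],l[0])))
E
python3 fit.py
```

```text
cam [ 0.38680762 -0.06893373  1.21548489] [ 1.27586744 -0.17077153  1.4042967 ]
T [ 0.61256029 -0.09613582  0.18772095] 10.755618431284491 [[-0.9, -0.1], [-0.8, 0.3], [-0.3, -1.6], [2.5, 0.9], [-0.5, -0.8], [1.2, -0.6], [1.1, 0.2], [-0.4, 1.0]]
S [ 0.62264601 -0.09383755  0.17727355] 10.157026477431899 [[-1.1, -0.1], [2.2, -0.1], [-0.5, -0.0], [-0.4, 0.9], [2.2, -0.2], [-0.3, -0.5]]
TS [ 0.61482448 -0.09553615  0.18804205] 10.77401566401233 [[-1.1, -1.1], [-1.0, -0.7], [-0.6, -2.7], [2.2, -0.2], [-0.8, -1.7], [0.9, -1.5], [0.8, -0.8], [-0.6, 0.0], [-1.8, -2.5], [0.7, -3.3], [-2.1, -3.1], [-0.7, -1.5], [1.1, -3.6], [-1.5, -2.3]]
top ring [ 0.61214056 -0.09416051  0.06499569]
scene ring [ 0.61931777 -0.09496666  0.06493337]
book spine corners top [[ 0.45930108 -0.03408798  0.056     ]
 [ 0.5000162  -0.21200355  0.056     ]] [[-141.2949985    89.4378626 ]
 [-134.55638271  -92.95254399]]
scene [[-129.11027662  -94.34967039]
 [-134.359855     94.87505697]]
ptr [[ 0.67784105 -0.04266862  0.2005    ]] [71.78854851 40.15553684] 0.08225608084255162 29.220839372351904
ptr S [[ 0.67987109 -0.0424908   0.2005    ]] [73.81605355 39.95073662] 0.08393373051243 28.423145545408783
handle [[ 0.57051638 -0.13136017  0.259     ]] [-50.2238368  -26.90974615] 0.056978664610778995 -151.81775861236466
handle S [[ 0.56965084 -0.13091601  0.259     ]] [-50.99109387 -26.31161811] 0.057379376974150464 -152.70607634956903
```

```bash
cat >> h.py <<'E'
from scipy.spatial.transform import Rotation as Ro
P0=np.array([.615,-.095,np.radians(10.6)])
def W(loc,p=None):
    p=P0 if p is None else p
    c,s=np.cos(p[2]),np.sin(p[2]); return np.array([p[0]+c*loc[0]-s*loc[1],p[1]+s*loc[0]+c*loc[1],loc[2]])
def L(w,p=None):
    p=P0 if p is None else p
    c,s=np.cos(p[2]),np.sin(p[2]); d=np.array(w)[:2]-p[:2]; return np.array([c*d[0]+s*d[1],-s*d[0]+c*d[1],w[2]])
def Rt(tilt=0,dyaw=0,p=None):
    p=P0 if p is None else p
    t=np.radians(tilt);s,c=np.sin(t),np.cos(t)
    R=np.array([[-c,0,s],[0,1,0],[-s,0,-c]])
    return Ro.from_euler('z',p[2]+np.radians(dyaw)).as_matrix()@R
def rows(pos,R,pos0,R0,zsign=None):
    d=R0.T@(np.array(pos)-pos0)/.05
    rv=Ro.from_matrix(R0.T@R).as_rotvec(degrees=True)
    return np.round(d,3),np.round(rv/8,3),'n>=',np.round(np.linalg.norm(d)*.05/.0625,1),np.round(np.linalg.norm(rv)/10.7,1)
E
python3 - <<'E'
from h import *
s=status.observe(); p,R=s['position'],np.array(s['tool_rot'])
t=W([-.19,0,.35]); print(t); print(rows(t,Rt(0),p,R))
E
```

```text
[ 0.42824228 -0.12995076  0.35      ]
(array([ 7.633, -6.326, -2.373]), array([  0.,  -0., -22.]), 'n>=', np.float64(8.2), np.float64(16.4))
```

Call:
send_rows(
  targets=[
    [0.3,-0.3,-1.0,0,0,-1.3,85],
    [1.1,-0.9,-1.9,0,0,-2.6,85],
    [2.0,-1.7,-2.4,0,0,-3.9,85],
    [2.9,-2.4,-2.4,0,0,-5.2,85],
    [3.8,-3.1,-2.4,0,0,-6.5,85],
  ],
)

```text
time_s: 1.88
position: [0.2843, -0.3326, 0.3519]
tool_rot: [[0.392, 0.92, 0.001], [0.92, -0.392, -0.001], [-0.001, 0.001, -1.0]]
ft_force: [1.1, -1.0, -0.4]
grip_width: 0.0849
```

Run:
```python
from h import *
s=status.observe(); p,R=s['position'],np.array(s['tool_rot'])
print(p,s['q'])
t=W([-.19,0,.35]); print(rows(t,Rt(0),p,R))
```

```text
[ 0.28425681 -0.3326467   0.35188685] [-6.50677625e+01  6.36990101e+00  7.58395326e+01  9.01326244e-03
  9.77104508e+01 -4.19904994e+01]
(array([4.858, 1.06 , 0.035]), array([-2.000e-03,  1.200e-02, -1.546e+01]), 'n>=', np.float64(4.0), np.float64(11.6))
```

Call:
send_rows(
  targets=[
    [1.0,0.2,0,0,0,-1.3,85],
    [2.0,0.4,0,0,0,-2.6,85],
    [3.0,0.6,0,0,0,-3.9,85],
    [4.0,0.85,0,0,0,-5.2,85],
    [4.85,1.05,0,0,0,-6.5,85],
  ],
)

```text
time_s: 2.5
position: [0.4287, -0.1309, 0.3515]
tool_rot: [[-0.484, 0.875, 0.0], [0.875, 0.484, -0.0], [-0.0, 0.0, -1.0]]
ft_force: [-0.4, -1.0, 0.3]
grip_width: 0.0849
```

Call:
send_rows(
  targets=[
    [0,0,0,0,0,-1.3,85],
    [0,0,0,0,0,-2.6,85],
    [0,0,0,0,0,-3.9,85],
    [0,0,0,0,0,-5.2,85],
    [0,0,0,0,0,-6.5,85],
  ],
)

```text
time_s: 3.12
position: [0.4279, -0.1326, 0.3514]
tool_rot: [[-0.988, 0.157, 0.0], [0.157, 0.988, -0.0], [-0.0, -0.0, -1.0]]
ft_force: [0.0, -0.7, -0.5]
grip_width: 0.085
```

Call:
send_rows(
  targets=[
    [0,0,0,0,0,-1.3,85],
    [0,0,0,0,0,-2.45,85],
    [0,0,0,0,0,-2.45,85],
  ],
)

```text
time_s: 3.5
position: [0.4279, -0.1326, 0.3514]
tool_rot: [[-0.984, -0.176, 0.0], [-0.176, 0.984, -0.0], [-0.0, -0.0, -1.0]]
ft_force: [-0.7, 0.2, -0.4]
grip_width: 0.0851
```

Run:
```python
from h import *
s=status.observe(); p,R=s['position'],np.array(s['tool_rot'])
print(s['time_s'],p,s['q'],s['ft_force'],L(p))
t=W([-.19,0,.35]); print(rows(t,Rt(0),p,R))
im,d=vision.get_image('wrist'); save('w1',im); np.save('/tmp/w1d.npy',d); np.save('/tmp/w1s.npy',s,allow_pickle=True)
```

```text
3.5 [ 0.42787234 -0.1325963   0.35137173] [-3.24261246e+01  7.55250751e+00  7.45256147e+01  1.75495398e-03
  9.79178577e+01 -1.32543515e+02] [-0.68925954  0.24368066 -0.44018449] [-0.19085028 -0.00253235  0.35137173]
(array([-0.017,  0.051,  0.027]), array([-0.   ,  0.001, -0.06 ]), 'n>=', np.float64(0.0), np.float64(0.0))
```

View pics/w1.png

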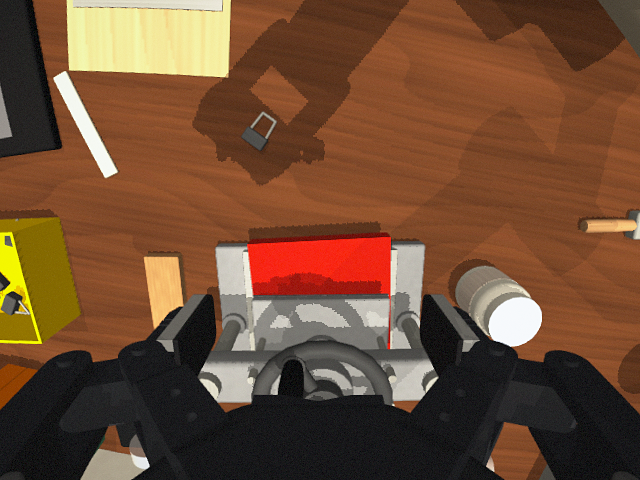

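Run:
```python
from h import *
im=cv2.imread('pics/w1.png'); cv2.imwrite('pics/w1z.png',cv2.resize(im[215:325,210:430],None,fx=3.6,fy=3.6,interpolation=cv2.INTER_CUBIC))
```

```text
(no output)
```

View pics/w1z.png

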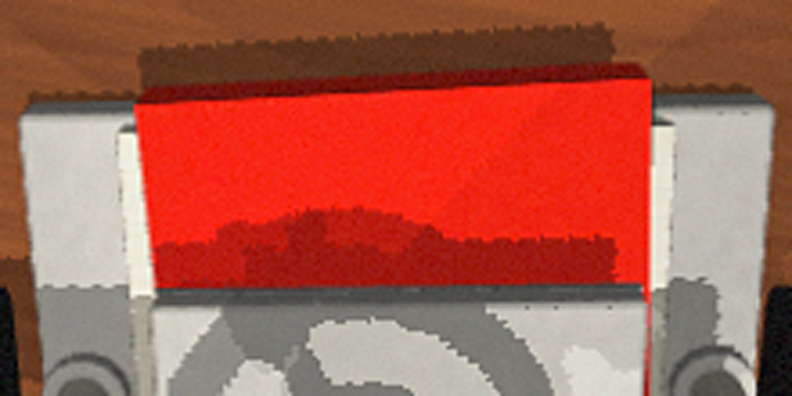

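Run:
```python
from h import *
s=np.load('/tmp/w1s.npy',allow_pickle=True).item(); m=model('wrist',s); d=np.load('/tmp/w1d.npy')
z=lambda l:np.array(l,float)/3.6+[210,215]
for n,pts,h in (('base',[[22,116],[772,102]],.022),('bed',[[120,130],[673,123]],.030),('book',[[137,103],[650,80]],.056)):
    w=at_z(z(pts),h,m); l=[L(x)*1e3 for x in w]; v=w[1]-w[0]; print(n,np.round(w,4).tolist(),np.round(l,1).tolist(),np.linalg.norm(v),np.degrees(np.arctan2(-v[0],v[1])))
# depth checks
for uv in [(320,262),(232,270),(410,270),(320,305)]:
    print(uv, at_d([uv],[d[uv[1],uv[0]]],m))
```

```text
base [[0.5254, -0.2605, 0.022], [0.4682, 0.0278, 0.022]] [[-118.5, -146.2, 22.0], [-121.7, 147.7, 22.0]] 0.29396484038438025 11.214274249932782
bed [[0.5215, -0.2204, 0.03], [0.4813, -0.011, 0.03]] [[-115.0, -106.1, 30.0], [-115.9, 107.2, 30.0]] 0.21326996889426167 10.856441089453003
book [[0.5011, -0.2113, 0.056], [0.4602, -0.0306, 0.056]] [[-133.3, -93.4, 56.0], [-140.3, 91.8, 56.0]] 0.18535071007432077 12.768203968891262
(320, 262) [[ 0.51011192 -0.11449715  0.0543592 ]]
(232, 270) [[ 0.55622213 -0.23484904  0.02026183]]
(410, 270) [[0.51065892 0.01744792 0.02204235]]
(320, 305) [[ 0.5501849  -0.10761545  0.09884396]]
```

```bash
sed -i 's/radians(10.6)\]/radians(10.8)]/' h.py
python3 - <<'E'
from h import *
s=status.observe(); p,R=s['position'],np.array(s['tool_rot'])
t=W([-.205,-.0,.12]); print(t,rows(t,Rt(30),p,R))
a=W([-.205,0,.12]); b=W([-.165,0,.031]); print(rows(b,Rt(30),a,Rt(30)))
E
```

```text
[ 0.41363111 -0.13341317  0.12      ] (array([0.284, 0.034, 4.627]), array([-0.026, -3.75 , -0.096]), 'n>=', np.float64(3.7), np.float64(2.8))
(array([0.197, 0.   , 1.942]), array([0., 0., 0.]), 'n>=', np.float64(1.6), np.float64(0.0))
```

Call:
send_rows(
  targets=[
    [0.06,0,0.9,0,-0.8,0,85],
    [0.12,0.01,1.9,0,-1.6,0,85],
    [0.18,0.02,2.9,0,-2.4,-0.05,85],
    [0.24,0.03,3.9,-0.02,-3.1,-0.1,85],
    [0.28,0.03,4.63,-0.03,-3.75,-0.1,85],
  ],
)

```text
time_s: 4.18
position: [0.4327, -0.1179, 0.1402]
tool_rot: [[-0.878, -0.155, 0.453], [-0.136, 0.988, 0.075], [-0.459, 0.004, -0.888]]
ft_force: [1.0, -0.5, 1.2]
grip_width: 0.0853
```

Call:
send_rows(
  targets=[
    [0.05,0,0.5,0,0,0,85],
    [0.1,0,1.0,0,0,0,85],
    [0.15,0,1.5,0,0,0,85],
    [0.2,0,1.9,0,0,0,85],
    [0.2,0,1.9,0,0,0,85],
  ],
)

```text
time_s: 4.8
position: [0.4814, -0.105, 0.068]
tool_rot: [[-0.891, -0.151, 0.428], [-0.137, 0.988, 0.064], [-0.433, -0.002, -0.901]]
ft_force: [-0.9, -0.2, 0.3]
grip_width: 0.085
```

Run:
```python
from h import *
s=status.observe(); p,R=s['position'],np.array(s['tool_rot'])
print(s['time_s'],L(p),s['ft_force'],s['wrist_torque'])
t=W([-.135,0,.031]); print(rows(t,Rt(30),p,R))
im,d=vision.get_image('wrist'); save('w2',im)
im,d=vision.get_image('scene'); save('s2',im[60:360,120:520])
```

```text
4.8 [-0.13310913  0.01519994  0.06803356] [-0.89655037 -0.21550635  0.27619357] [-3.29538402e-02  2.21877542e-01  9.88434766e-05]
(array([ 0.345, -0.304,  0.657]), array([-0.135, -0.544, -0.225]), 'n>=', np.float64(0.6), np.float64(0.5))
```

View pics/w2.png

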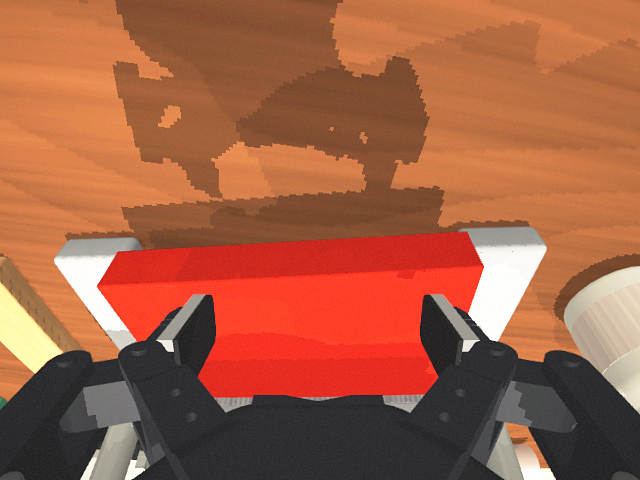

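View pics/s2.png

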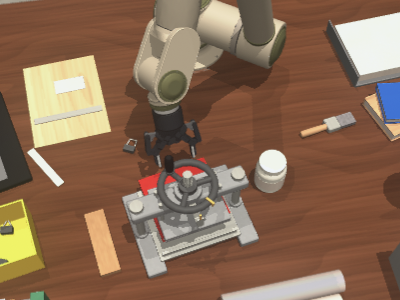

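Run:
```python
from h import *
s=status.observe(); p,R=s['position'],np.array(s['tool_rot'])
print(np.round(s['q'],1),np.round(s['qvel'],1))
t=W([-.19,0,.08]); print(rows(t,Rt(30),p,R))
```

```text
[ -35.7   22.5  114.1   37.5   29.7 -165.1] [-0.4 -0.9  0.1  0.1 -0.1 -0.5]
(array([ 0.915, -0.34 , -0.683]), array([-0.144, -0.535, -0.219]), 'n>=', np.float64(1.0), np.float64(0.4))
```

```bash
cat > kin.py <<'E'
from h import *
from scipy.optimize import least_squares
def rot(ax,d): return Ro.from_euler(ax,d,degrees=True).as_matrix()
def fk(q,k):
    off,h,L2,L3,d,e,phi=k
    A=rot('z',q[0]); B=A@rot('y',q[1]); C=A@rot('y',q[1]+q[2])
    R=C@rot('z',q[3])@rot('y',q[4])@rot('z',q[5])@rot('z',phi)
    p=np.array([0,0,h])+A@[0,off,0]+B@[0,0,L2]+C@[e,0,L3]+R@[0,0,d]
    return p,R
D=[([-87.737,21.84,74.387,0,83.858,-12.337],[.139,-.532,.231],None),
 ([-65.0677625,6.36990101,75.8395326,.00901326244,97.7104508,-41.9904994],[.28425681,-.3326467,.35188685],None),
 ([-32.4261246,7.55250751,74.5256147,0.00175,97.9178577,-132.543515],[.42787234,-.1325963,.35137173],[[-0.984,-0.176,0],[-0.176,0.984,0],[0,0,-1]])]
def fitk():
    s=status.observe(); DD=D+[(s['q'],s['position'],s['tool_rot'])]
    def f(k):
        r=[]
        for q,p,R in DD:
            a,b=fk(q,k); r+=list(a-p)
            if R is not None: r+=list((b-np.array(R)).ravel()*.3)
        return np.array(r)
    best=None
    for ph in (0,90,180,-90):
        o=least_squares(f,[.117,.3,.4,.4,.2,0,ph])
        if best is None or o.cost<best.cost: best=o
    return best.x,f(best.x)
LO=np.array([-178.18,-50.72,12.68,-81.47,9.98,-165.26]);HI=np.array([178.18,133.34,142.11,261.47,163.14,165.26])
def ik(p,R,k,q0,bounded=True):
    def f(q):
        a,b=fk(q,k); return np.r_[(a-p)*5,(b-R).ravel()]
    o=least_squares(f,np.clip(q0,LO+.1,HI-.1),bounds=(LO,HI)); return o.x,o.cost
E
python3 - <<'E'
from kin import *
k,r=fitk(); print(np.round(k,4),np.abs(r).max()); np.save('/tmp/k.npy',k)
s=status.observe()
def flip(R): return R@rot('z',180)
for name,Rf,q6 in (('flip',lambda R:R,-140),('unfl',flip,40)):
  for tilt in (0,10,20,30):
    for x in (-.165,-.108):
      best=min((ik(W([x,0,.031]),Rf(Rt(tilt)),k,[-30,30,100,q4,45,qq]) for q4 in (0,30,150) for qq in (q6,q6-90,q6+90)),key=lambda t:t[1])
      print(name,tilt,x,np.round(best[0],1),round(best[1],6))
E
```

```text
[ 0.1176  0.1295  0.5372  0.3508  0.257   0.1029 89.9884] 0.0002556958646163232
flip 0 -0.165 [ -30.    29.2  102.6    0.    48.2 -130.8] 0.0
flip 0 -0.108 [ -25.8   32.7   94.3    0.    53.  -126.6] 0.0
flip 10 -0.165 [ -34.    27.1  108.9   11.6   37.5 -143.6] 0.0
flip 10 -0.108 [ -29.    30.3  101.     9.7   41.3 -136.7] 0.0
flip 20 -0.165 [ -38.4   26.2  115.    31.3   29.2 -165.3] 4.7e-05
flip 20 -0.108 [ -32.7   29.1  107.7   27.    31.3 -155.3] 0.0
flip 30 -0.165 [-43.8  27.3 121.6  63.8  27.  158.3] 0.0
flip 30 -0.108 [-37.4  30.  115.5  63.2  25.5 165.3] 0.000813
unfl 0 -0.165 [-30.   29.2 102.6   0.   48.2  49.2] 0.0
unfl 0 -0.108 [-25.8  32.7  94.3   0.   53.   53.4] 0.0
unfl 10 -0.165 [-34.   27.1 108.9  11.6  37.5  36.4] 0.0
unfl 10 -0.108 [-29.   30.3 101.    9.7  41.3  43.3] 0.0
unfl 20 -0.165 [-38.6  26.3 115.3  32.4  29.   13.4] 0.0
unfl 20 -0.108 [-32.7  29.1 107.7  27.   31.3  24.7] 0.0
unfl 30 -0.165 [-43.8  27.3 121.6  63.8  27.  -21.7] 0.0
unfl 30 -0.108 [-36.8  29.5 114.1  56.7  26.2  -7.3] 0.0
```

Run:
```python
from kin import *
k=np.load('/tmp/k.npy'); s=status.observe(); p,R=s['position'],np.array(s['tool_rot'])
a=W([-.175,0,.085]); print(rows(a,Rt(15),p,R))
b=W([-.168,0,.029]); print(rows(b,Rt(15),a,Rt(15)))
for x,z in ((-.175,.085),(-.168,.029)): print(np.round(ik(W([x,0,z]),Rt(15),k,s['q'])[0],1))
```

```text
(array([ 0.601, -0.329, -0.643]), array([-0.115,  1.34 , -0.236]), 'n>=', np.float64(0.8), np.float64(1.0))
(array([ 0.155, -0.   ,  1.118]), array([0., 0., 0.]), 'n>=', np.float64(0.9), np.float64(0.0))
[ -37.3   19.6  109.9   16.9   41.6 -149.9]
[ -36.6   26.6  112.6   20.9   32.3 -154.3]
```

Call:
send_rows(
  targets=[
    [0.3,-0.15,-0.35,-0.05,0.6,-0.1,85],
    [0.6,-0.33,-0.64,-0.12,1.34,-0.24,85],
    [0.6,-0.33,-0.64,-0.12,1.34,-0.24,85],
    [0.6,-0.33,-0.64,-0.12,1.34,-0.24,85],
  ],
)

```text
time_s: 5.4
position: [0.4434, -0.1274, 0.0846]
tool_rot: [[-0.948, -0.188, 0.256], [-0.182, 0.982, 0.049], [-0.261, 0.0, -0.965]]
ft_force: [-0.2, -0.0, -0.3]
grip_width: 0.0849
```

Run:
```python
from kin import *
s=status.observe(); p,R=s['position'],np.array(s['tool_rot'])
print(L(p),np.round(s['q'],1))
print(rows(W([-.168,0,.029]),Rt(15),p,R))
```

```text
[-0.17467311  0.00034266  0.08461938] [ -37.3   19.6  109.9   17.1   41.5 -150.1]
(array([ 0.161, -0.007,  1.109]), array([0.004, 0.013, 0.006]), 'n>=', np.float64(0.9), np.float64(0.0))
```

Call:
send_rows(
  targets=[
    [0.08,0,0.55,0,0,0,85],
    [0.16,0,1.1,0,0,0,85],
    [0.16,0,1.1,0,0,0,85],
  ],
)

```text
time_s: 5.78
position: [0.4489, -0.1256, 0.0279]
tool_rot: [[-0.949, -0.189, 0.251], [-0.182, 0.982, 0.052], [-0.256, 0.003, -0.967]]
ft_force: [-0.3, 0.7, 1.0]
grip_width: 0.0851
```

Run:
```python
from kin import *
s=status.observe(); p,R=s['position'],np.array(s['tool_rot'])
print(s['time_s'],L(p)*1e3,np.round(s['q'],1),s['ft_force'])
for x in (-.146,-.11): print(x,rows(W([x,0,.029]),Rt(15),p,R))
im,d=vision.get_image('wrist'); save('w3',im)
```

```text
5.775 [-168.90826355    1.07449469   27.92138856] [ -36.6   26.7  112.7   20.9   32.3 -154.4] [-0.26466089  0.65512091  1.03142716]
-0.146 (array([-0.448, -0.022,  0.097]), array([ 0.027, -0.017,  0.004]), 'n>=', np.float64(0.4), np.float64(0.0))
-0.11 (array([-1.144, -0.023,  0.281]), array([ 0.027, -0.017,  0.004]), 'n>=', np.float64(0.9), np.float64(0.0))
```

View pics/w3.png

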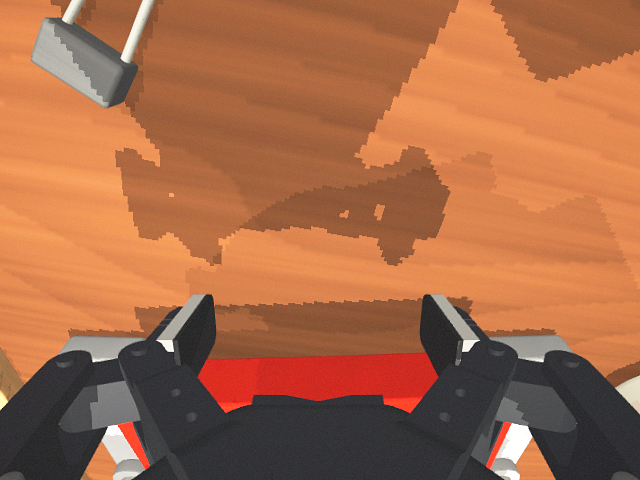

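Call:
send_rows(
  targets=[
    [-0.07,0,0.02,0,0,0,85],
    [-0.15,0,0.04,0,0,0,85],
    [-0.23,0,0.05,0,0,0,85],
    [-0.3,0,0.07,0,0,0,85],
    [-0.36,0,0.08,0,0,0,85],
  ],
)

```text
time_s: 6.45
position: [0.4681, -0.123, 0.0302]
tool_rot: [[-0.948, -0.189, 0.254], [-0.183, 0.982, 0.049], [-0.259, -0.0, -0.966]]
ft_force: [-0.2, -0.3, 0.6]
grip_width: 0.085
```

Call:
send_rows(
  targets=[
    [-0.04,0,0.01,0,0,0,85],
    [-0.08,0,0.02,0,0,0,85],
    [-0.12,0,0.03,0,0,0,85],
    [-0.16,0,0.04,0,0,0,85],
    [-0.2,0,0.05,0,0,0,85],
  ],
)

```text
time_s: 7.08
position: [0.4777, -0.1209, 0.0302]
tool_rot: [[-0.949, -0.189, 0.253], [-0.183, 0.982, 0.049], [-0.258, 0.0, -0.966]]
ft_force: [-1.8, 0.8, -0.8]
grip_width: 0.085
```

```bash
cat > st.py <<'E'
from kin import *
s=status.observe(); p,R=s['position'],np.array(s['tool_rot'])
print(s['time_s'],'L',np.round(L(p)*1e3,1),'q',np.round(s['q'],1),'F press',np.round(Ro.from_euler('z',-P0[2]).as_matrix()@s['ft_force'],1),'T',np.round(s['wrist_torque'],2),'w',s['grip_width'])
E
python3 st.py
```

```text
7.075 L [-139.7    0.3   30.2] q [ -33.7   27.9  108.7   18.9   34.1 -149.4] F press [-1.6  1.1 -0.8] T [0.   0.44 0.21] w 0.0849839644521449
```

Call:
send_rows(
  targets=[
    [-0.04,0,0.01,0,0,0,85],
    [-0.08,0,0.02,0,0,0,85],
    [-0.12,0,0.03,0,0,0,85],
    [-0.16,0,0.04,0,0,0,85],
    [-0.2,0,0.05,0,0,0,85],
  ],
)

```text
time_s: 7.7
position: [0.4882, -0.1192, 0.0305]
tool_rot: [[-0.949, -0.189, 0.254], [-0.183, 0.982, 0.049], [-0.259, -0.0, -0.966]]
ft_force: [-2.5, -1.0, -1.4]
grip_width: 0.0852
```

```bash
python3 st.py;python3 - <<'E'
from h import *
im,d=vision.get_image('wrist'); save('w4',im)
im,d=vision.get_image('top'); save('t4',cv2.resize(im[140:300,240:440],None,fx=4,fy=4,interpolation=cv2.INTER_CUBIC))
E
```

```text
7.7 L [-129.1   -0.    30.5] q [ -32.7   28.4  107.3   18.3   34.7 -147.8] F press [-2.6 -0.5 -1.4] T [-0.06  0.43  0.04] w 0.0852415787921477
```

View pics/w4.png

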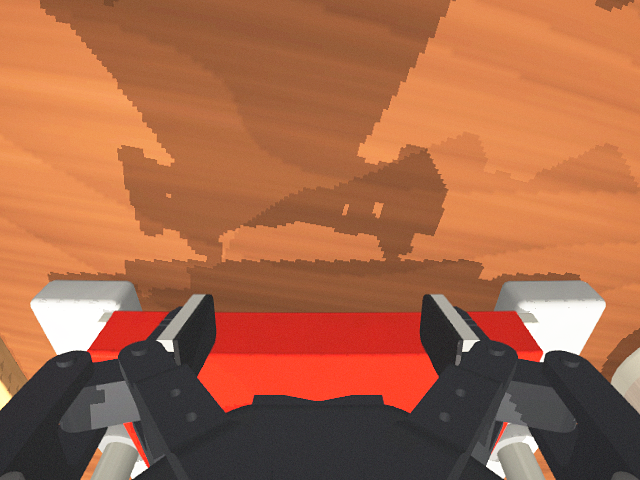

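View pics/t4.png

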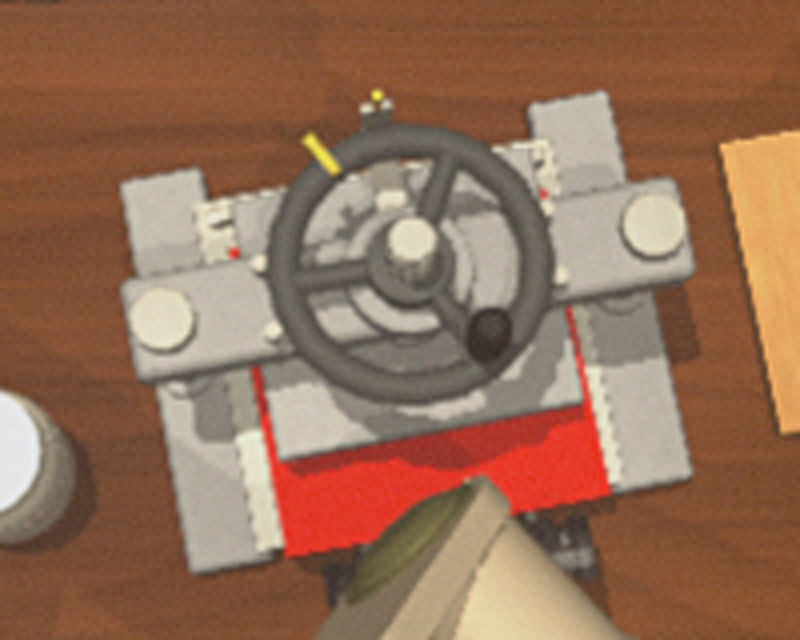

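Run:
```python
from h import *
s=status.observe(); m=model('wrist',s)
for uv,z in (((250,354),.056),((390,354),.056),((250,311.5),.030),((390,311.5),.030)): print(L(at_z([uv],z,m)[0])*1e3)
```

```text
[-125.59951026  -26.70639004   56.        ]
[-125.6197928    27.96082935   56.        ]
[-124.07554657  -31.04038962   30.        ]
[-124.12484918   32.65949784   30.        ]
```

Call:
send_rows(
  targets=[
    [-0.04,0,0.01,0,0,0,85],
    [-0.08,0,0.02,0,0,0,85],
    [-0.12,0,0.03,0,0,0,85],
    [-0.16,0,0.04,0,0,0,85],
    [-0.2,0,0.05,0,0,0,85],
  ],
)

```text
time_s: 8.43
position: [0.4983, -0.1172, 0.0306]
tool_rot: [[-0.949, -0.189, 0.254], [-0.183, 0.982, 0.049], [-0.258, -0.0, -0.966]]
ft_force: [-1.7, -0.3, -0.4]
grip_width: 0.0849
```

```bash
python3 st.py
```

```text
8.425 L [-118.8    0.    30.6] q [ -31.8   29.   105.9   17.6   35.3 -146.2] F press [-1.7  0.1 -0.4] T [-0.08  0.42 -0.03] w 0.08492490453554176
```

Call:
send_rows(
  targets=[
    [-0.03,0,0.008,0,0,0,85],
    [-0.06,0,0.015,0,0,0,85],
    [-0.09,0,0.023,0,0,0,85],
    [-0.11,0,0.03,0,0,0,85],
    [-0.13,0,0.035,0,0,0,85],
  ],
)

```text
time_s: 9.05
position: [0.5048, -0.116, 0.0307]
tool_rot: [[-0.949, -0.189, 0.254], [-0.183, 0.982, 0.049], [-0.258, -0.0, -0.966]]
ft_force: [-1.3, -0.1, -0.3]
grip_width: 0.0848
```

Call:
send_rows(
  targets=[
    [-0.01,0,0.002,0,0,0,85],
    [-0.02,0,0.005,0,0,0,85],
    [-0.03,0,0.008,0,0,0,85],
    [-0.04,0,0.01,0,0,0,85],
  ],
)

```text
time_s: 9.55
position: [0.5068, -0.1156, 0.0307]
tool_rot: [[-0.949, -0.189, 0.254], [-0.183, 0.982, 0.049], [-0.259, -0.0, -0.966]]
ft_force: [-1.7, -0.6, -0.6]
grip_width: 0.085
```

```bash
python3 st.py
```

```text
9.55 L [-110.1    0.    30.7] q [ -31.    29.5  104.6   17.1   35.8 -145. ] F press [-1.8 -0.3 -0.6] T [-0.12  0.42 -0.02] w 0.08495626664671682
```

Spine estimate ≈ −105.6; continue in 0.4 mm steps.

Call:
send_rows(
  targets=[
    [-0.008,0,0.002,0,0,0,85],
    [-0.016,0,0.004,0,0,0,85],
    [-0.024,0,0.006,0,0,0,85],
  ],
)

```text
time_s: 9.93
position: [0.5078, -0.1153, 0.0306]
tool_rot: [[-0.949, -0.189, 0.253], [-0.183, 0.982, 0.049], [-0.258, 0.0, -0.966]]
ft_force: [-4.7, -1.0, -0.8]
grip_width: 0.0852
```

Call:
send_rows(
  targets=[
    [-0.008,0,0.002,0,0,0,85],
    [-0.016,0,0.004,0,0,0,85],
  ],
)

```text
time_s: 10.18
position: [0.508, -0.1151, 0.0306]
tool_rot: [[-0.949, -0.19, 0.252], [-0.183, 0.982, 0.049], [-0.257, 0.0, -0.966]]
ft_force: [-10.4, -3.9, 3.7]
grip_width: 0.0849
```

Call:
send_rows(
  targets=[
    [-0.008,0,0.002,0,0,0,85],
    [-0.016,0,0.004,0,0,0,85],
  ],
)

```text
time_s: 10.42
position: [0.5081, -0.1151, 0.0305]
tool_rot: [[-0.949, -0.19, 0.251], [-0.183, 0.982, 0.049], [-0.256, 0.001, -0.967]]
ft_force: [-16.3, -5.7, 6.2]
grip_width: 0.0852
```

```bash
python3 st.py
```

```text
10.425 L [-108.8    0.3   30.5] q [ -30.8   29.6  104.4   16.9   36.1 -144.5] F press [-17.1  -2.6   6.2] T [-0.95  2.19 -0.28] w 0.0852155823193505
```

Call:
send_rows(
  targets=[
    [0.05,0,-0.01,0,0,0,85],
    [0.2,0,-0.05,0,0,0,85],
    [0.5,0,-0.13,0,0,0,85],
    [0.9,0,-0.24,0,0,0,85],
    [0.9,0,-0.24,0,0,0,85],
  ],
)

```text
time_s: 11.05
position: [0.4633, -0.1241, 0.0308]
tool_rot: [[-0.949, -0.188, 0.254], [-0.181, 0.982, 0.049], [-0.259, 0.0, -0.966]]
ft_force: [0.4, 0.7, -0.2]
grip_width: 0.0849
```

```bash
python3 st.py;  python3 - <<'E'
from h import *
s=status.observe(); m=model('wrist',s)
im,d=vision.get_image('wrist'); save('w5',im)
im,d=vision.get_image('top'); save('t5',cv2.resize(im[140:300,240:440],None,fx=4,fy=4,interpolation=cv2.INTER_CUBIC))
im,d=vision.get_image('scene'); save('s5',cv2.resize(im[200:340,220:400],None,fx=4.4,fy=4.4,interpolation=cv2.INTER_CUBIC))
E
```

```text
11.05 L [-1.545e+02 -1.000e-01  3.080e+01] q [ -35.2   27.   110.7   19.8   33.3 -151.7] F press [ 0.5  0.6 -0.2] T [-0.02  0.1   0.01] w 0.08490553385911959
```

View pics/w5.png

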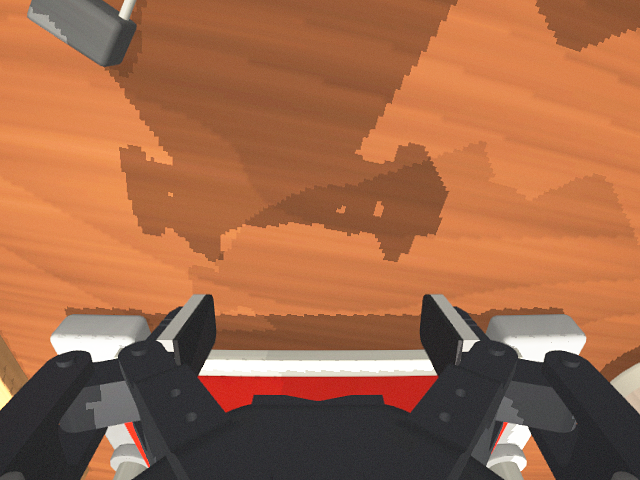

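View pics/t5.png

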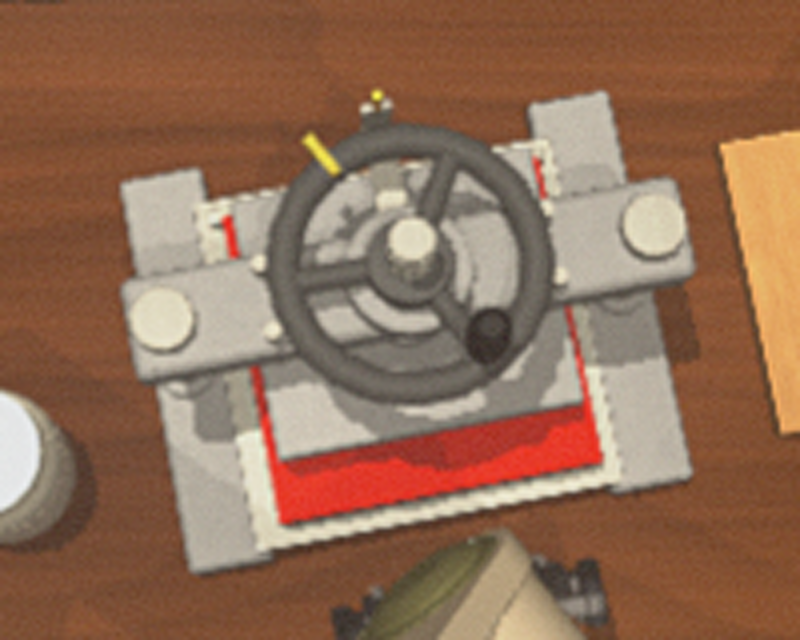

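View pics/s5.png

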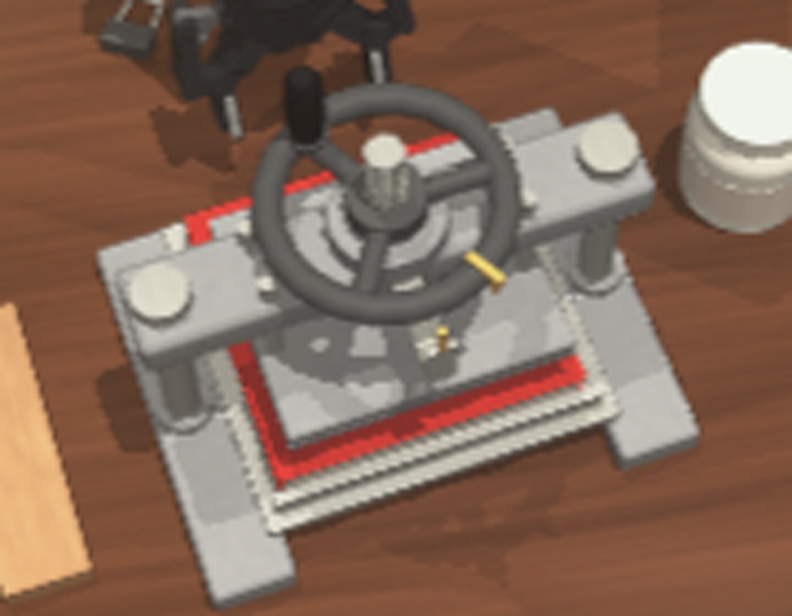

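Run:
```python
from kin import *
k=np.load('/tmp/k.npy'); s=status.observe(); p,R=s['position'],np.array(s['tool_rot'])
a=W([-.165,-.02,.15]); print('up',rows(a,Rt(8),p,R))
v=W([-.13,-.02,.33]); print('v',rows(v,Rt(0),a,Rt(8)))
T=model('top'); d=np.load('/tmp/top_d.npy'); 
i0,j0=int(240+377/4),int(140+100/4)
for j in range(j0-3,j0+6):
    print([ (np.round(L(at_d([(i,j)],[d[j,i]],T)[0])*1e3).astype(int).tolist()) for i in range(i0-2,i0+3)])
for a in range(0,360,45):
    t=np.radians(a); q,c=ik(W([.058*np.cos(t),.058*np.sin(t),.212]),Rt(0),k,[-20,30,80,0,60,-115]); print(a,np.round(q,1),c<1e-8)
```

```text
up (array([-0.388, -0.393, -2.361]), array([-0.004,  0.879,  0.014]), 'n>=', np.float64(1.9), np.float64(0.7))
v (array([-1.194,  0.   , -3.468]), array([-0.,  1.,  0.]), 'n>=', np.float64(2.9), np.float64(0.7))
[[154, -10, -2], [151, -12, 4], [153, -14, -4], [152, -17, -3], [152, -19, -2]]
[[150, -9, 1], [88, 2, 205], [88, 0, 202], [148, -16, 4], [148, -18, 3]]
[[149, -9, -3], [86, 2, 203], [86, 0, 204], [147, -16, -2], [147, -18, -5]]
[[89, 4, 189], [84, 3, 203], [84, 1, 201], [90, -3, 181], [90, -5, 181]]
[[87, 4, 186], [85, 3, 193], [86, 0, 190], [87, -2, 185], [87, -4, 182]]
[[87, 4, 181], [84, 3, 188], [84, 1, 189], [85, -2, 182], [84, -4, 186]]
[[85, 5, 180], [84, 3, 181], [84, 0, 179], [85, -2, 176], [84, -4, 176]]
[[84, 5, 175], [84, 3, 174], [85, 0, 170], [85, -2, 169], [86, -4, 165]]
[[85, 5, 165], [84, 3, 166], [84, 0, 165], [85, -2, 162], [84, -4, 162]]
0 [ -17.1   35.8   53.1    0.    91.1 -117.9] True
45 [ -14.6   32.8   58.8    0.    88.5 -115.4] True
90 [ -14.8   28.2   67.     0.    84.8 -115.6] True
135 [ -18.2   24.7   73.     0.    82.4 -119. ] True
180 [ -22.7   24.4   73.4    0.    82.2 -123.5] True
225 [ -25.1   27.6   68.     0.    84.4 -125.9] True
270 [ -24.2   32.2   59.8    0.    88.  -125. ] True
315 [ -20.9   35.6   53.5    0.    90.9 -121.7] True
```

Call:
send_rows(
  targets=[
    [-0.1,-0.1,-0.8,0,0.2,0,60],
    [-0.25,-0.25,-1.6,0,0.5,0,60],
    [-0.39,-0.39,-2.36,0,0.88,0,60],
    [-0.39,-0.39,-2.36,0,0.88,0,60],
  ],
)

```text
time_s: 11.7
position: [0.4582, -0.1461, 0.1524]
tool_rot: [[-0.972, -0.19, 0.141], [-0.189, 0.982, 0.022], [-0.143, -0.005, -0.99]]
ft_force: [-0.1, -0.4, -0.7]
grip_width: 0.0601
```

Run:
```python
from kin import *
s=status.observe(); p,R=s['position'],np.array(s['tool_rot'])
print(L(p),rows(W([-.13,-.02,.33]),Rt(0),p,R))
```

```text
[-0.16364376 -0.02080509  0.1523983 ] (array([-1.173, -0.004, -3.42 ]), array([-0.035,  1.025,  0.02 ]), 'n>=', np.float64(2.9), np.float64(0.8))
```

Call:
send_rows(
  targets=[
    [-0.2,0,-0.9,0,0.2,0,60],
    [-0.5,0,-1.8,0,0.4,0,60],
    [-0.8,0,-2.7,-0.02,0.7,0,60],
    [-1.17,0,-3.42,-0.03,1.02,0.02,60],
    [-1.17,0,-3.42,-0.03,1.02,0.02,60],
  ],
)

```text
time_s: 12.32
position: [0.4916, -0.1385, 0.3281]
tool_rot: [[-0.982, -0.189, -0.001], [-0.189, 0.982, 0.002], [0.001, 0.002, -1.0]]
ft_force: [0.3, -0.2, -0.4]
grip_width: 0.0602
```

```bash
python3 st.py
python3 - <<'E'
from h import *
s=status.observe()
im,d=vision.get_image('wrist'); save('w6',im); np.save('/tmp/w6s.npy',s,allow_pickle=True);np.save('/tmp/w6d.npy',d)
E
```

```text
12.325 L [-129.4  -19.6  328.1] q [-2.910e+01  1.480e+01  6.880e+01  1.000e-01  9.640e+01 -1.299e+02] F press [ 0.2 -0.3 -0.4] T [-0.   -0.04  0.  ] w 0.060186535175101155
```

View pics/w6.png

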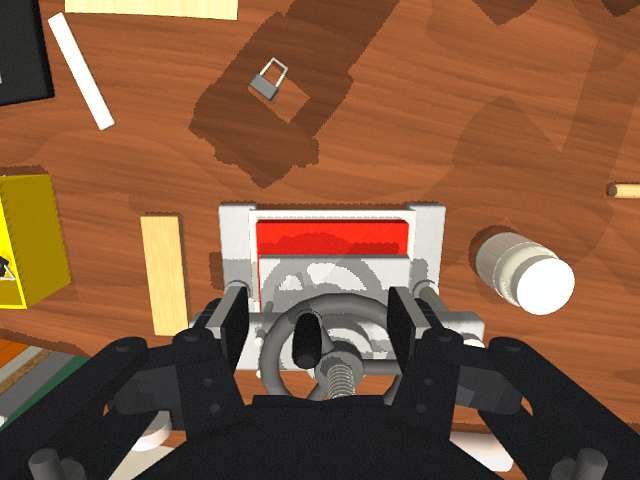

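Run:
```python
from h import *
s=np.load('/tmp/w6s.npy',allow_pickle=True).item(); m=model('wrist',s); d=np.load('/tmp/w6d.npy')
t=np.radians(28.8+180)
H=lambda z:W([.058*np.cos(t),.058*np.sin(t),z])
print('pred handle px',proj([H(.203),H(.233),H(.259)],m).round(1).tolist())
print('pred screw top',proj([W([0,0,.263])],m).round(1).tolist())
r=vision.masks_of('wrist','handle_mid')
for x in r[:2]:
    print(x['p'],x['extent']); C=cloud('wrist',d,x['pixels'],m); C=C[(C[:,2]>.205)&(C[:,2]<.266)]
    print(len(C),np.round([L(c)*1e3 for c in np.percentile(C,[5,50,95],axis=0)],1).tolist())
    top=C[C[:,2]>.256]; print('top',len(top),np.round(L(top.mean(0))*1e3,1))
im=cv2.imread('pics/w6.png'); a=cv2.resize(im[190:400,225:455],None,fx=3.4,fy=3.4,interpolation=cv2.INTER_CUBIC)
for p in proj([H(.203),H(.259),W([0,0,.203])],m): cv2.circle(a,tuple(((p-[225,190])*3.4).astype(int)),4,(0,255,0),-1)
th=np.linspace(0,6.28,60)
for p in proj([W([.074*np.cos(u),.074*np.sin(u),.193]) for u in th],m): cv2.circle(a,tuple(((p-[225,190])*3.4).astype(int)),2,(255,255,0),-1)
cv2.imwrite('pics/w6z.png',a)
```

```text
pred handle px [[307.3, 322.9], [306.4, 342.1], [305.4, 362.4]]
pred screw top [[343.9, 424.1]]
0.58 [292.2, 313.3, 321.8, 370.4]
1350 [[-63.3, -35.2, 213.1], [-58.5, -27.5, 246.4], [-46.5, -20.1, 258.4]]
top 302 [-52.2 -28.  257.7]
```

View pics/w6z.png

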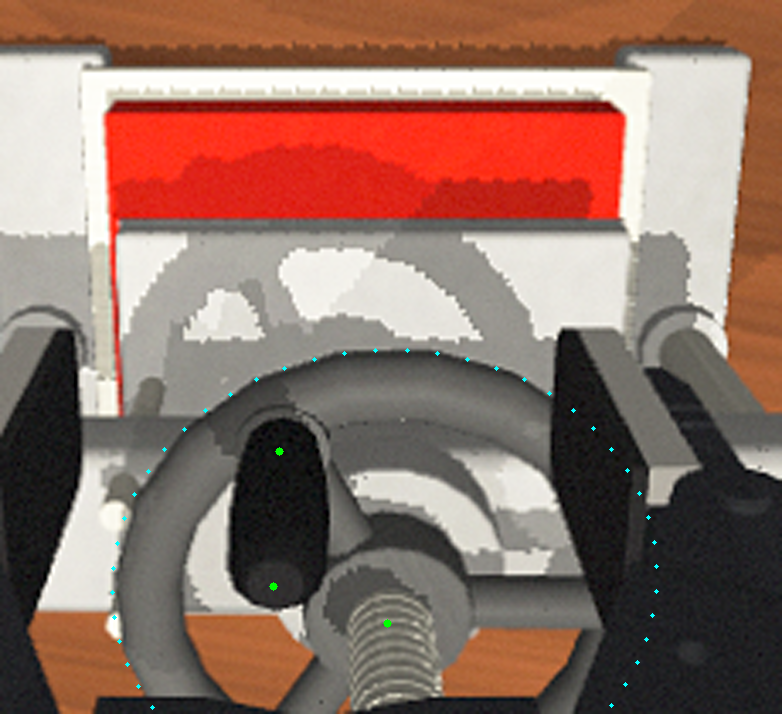

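Run:
```python
from kin import *
s0=np.load('/tmp/w6s.npy',allow_pickle=True).item(); m=model('wrist',s0)
for uv in ((106,107),(624,111)): print(L(at_z([np.array(uv)/3.4+[225,190]],.056,m)[0])*1e3)
for uv in ((85,69),(648,70)): print('bed',L(at_z([np.array(uv)/3.4+[225,190]],.030,m)[0])*1e3)
s=status.observe(); p,R=s['position'],np.array(s['tool_rot'])
a=W([-.0513,-.0277,.300]);b=W([-.0513,-.0277,.212]); print(rows(a,Rt(0),p,R),rows(b,Rt(0),a,Rt(0)))
```

```text
[-106.019228    -93.09601618   56.        ]
[-104.7105134    91.83814841   56.        ]
bed [-114.79824121 -104.92922421   30.        ]
bed [-114.66394468  106.94237962   30.        ]
(array([-1.598, -0.175,  0.501]), array([ 0.043, -0.036,  0.002]), 'n>=', np.float64(1.3), np.float64(0.0)) (array([0.  , 0.  , 1.76]), array([0., 0., 0.]), 'n>=', np.float64(1.4), np.float64(0.0))
```

Run:
```python
from h import *
s=np.load('/tmp/w6s.npy',allow_pickle=True).item(); m=model('wrist',s)
im=cv2.imread('pics/w6.png').astype(float); r=im[:,:,2]-im[:,:,1]; g=im[:,:,1]
def edge(a,u,v0,v1):
    c=a[v0:v1,u-1:u+2].mean(1); g=np.gradient(cv2.GaussianBlur(c.reshape(-1,1),(1,5),1).ravel()); i=np.argmax(g[1:-1])+1
    y=g[i-1:i+2]; o=.5*(y[0]-y[2])/(y[0]-2*y[1]+y[2]); return v0+i+o
for nm,a,us,v0,v1,z in (('spine bright top edge',r,range(262,404,3),213,232,.056),('bed near edge',g,range(256,410,3),202,217,.030)):
    pts=np.array([[u,edge(a,u,v0,v1)] for u in us]); P=np.array([L(x) for x in at_z(pts,z,m)])*1e3
    f=np.polyfit(P[:,1],P[:,0],1)
    for _ in range(3):
        k=abs(P[:,0]-np.polyval(f,P[:,1]))<1; f=np.polyfit(P[k,1],P[k,0],1)
    print(nm,f,k.sum(),len(k))
im,d=vision.get_image('top'); save('t6raw',im); save('t6',cv2.resize(im[140:300,240:440],None,fx=4,fy=4,interpolation=cv2.INTER_CUBIC))
```

```text
spine bright top edge [-1.18181197e-03 -1.08905632e+02] 45 48
bed near edge [ 4.26462341e-05 -1.15371685e+02] 52 52
```

View pics/t6.png

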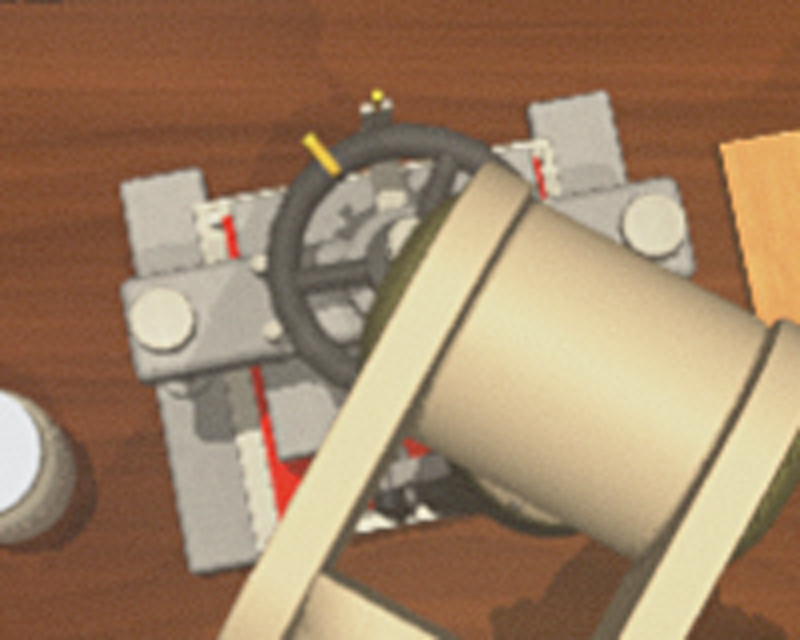

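Call:
send_rows(
  targets=[
    [-0.5,-0.05,0.1,0,0,0,56],
    [-1.1,-0.12,0.3,0,0,0,56],
    [-1.6,-0.175,0.5,0.04,-0.04,0,56],
    [-1.6,-0.175,0.5,0.04,-0.04,0,56],
  ],
)

```text
time_s: 12.98
position: [0.57, -0.132, 0.2989]
tool_rot: [[-0.982, -0.187, -0.002], [-0.187, 0.982, 0.001], [0.002, 0.002, -1.0]]
ft_force: [0.8, 0.0, -0.3]
grip_width: 0.0562
```

```bash
python3 st.py
python3 - <<'E'
from kin import *
s=status.observe(); p,R=s['position'],np.array(s['tool_rot'])
print(rows(W([-.0513,-.0277,.212]),Rt(0),p,R))
im,d=vision.get_image('wrist'); save('w7',im)
E
```

```text
12.975 L [-51.2 -27.9 298.9] q [ -24.6   23.5   60.6    0.    96.1 -125.4] F press [ 0.8 -0.1 -0.3] T [-0.02  0.05  0.03] w 0.05617936062768641
(array([-1.000e-03,  2.000e-03,  1.739e+00]), array([ 0.012, -0.015, -0.   ]), 'n>=', np.float64(1.4), np.float64(0.0))
```

View pics/w7.png

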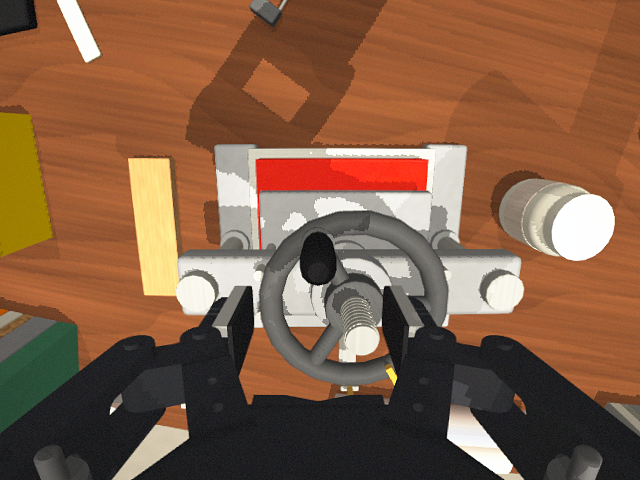

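Call:
send_rows(
  targets=[
    [0,0,0.5,0,0,0,56],
    [0,0,1.0,0,0,0,56],
    [0,0,1.4,0,0,0,56],
    [0,0,1.74,0,0,0,56],
    [0,0,1.74,0,0,0,56],
  ],
)

```text
time_s: 13.65
position: [0.5689, -0.1324, 0.2141]
tool_rot: [[-0.983, -0.186, -0.0], [-0.186, 0.983, 0.0], [0.0, 0.0, -1.0]]
ft_force: [0.1, 0.5, -0.1]
grip_width: 0.056
```

```bash
python3 st.py
python3 - <<'E'
from kin import *
im,d=vision.get_image('wrist'); save('w8',im)
E
```

```text
13.65 L [-52.3 -28.1 214.1] q [ -24.7   26.    70.4   -0.    83.6 -125.4] F press [ 0.2  0.5 -0.1] T [ 0.02 -0.03  0.01] w 0.05597141140812074
```

View pics/w8.png

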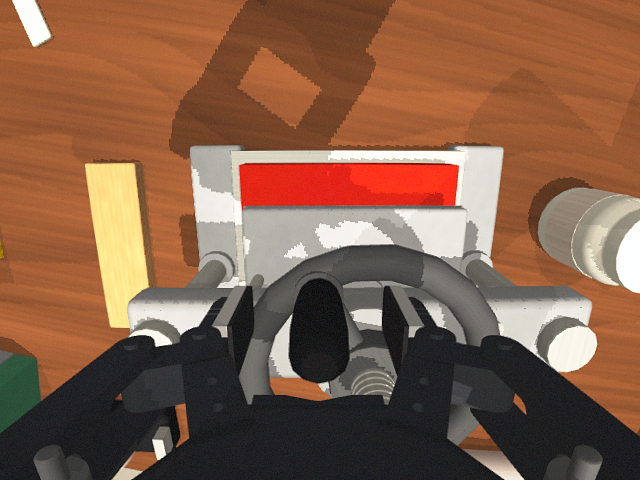

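Call:
send_rows(
  targets=[
    [0,0,0,0,0,0,30],
    [0,0,0,0,0,0,10],
    [0,0,0,0,0,0,10],
    [0,0,0,0,0,0,10],
    [0,0,0,0,0,0,10],
  ],
  grip_force=40,
)

```text
time_s: 14.32
position: [0.5703, -0.1321, 0.2158]
tool_rot: [[-0.982, -0.187, 0.003], [-0.187, 0.982, -0.001], [-0.003, -0.002, -1.0]]
ft_force: [-1.1, 1.9, 6.1]
grip_width: 0.0216
```

```bash
python3 st.py
python3 - <<'E'
from kin import *
im,d=vision.get_image('wrist'); save('w9',im)
E
```

```text
14.325 L [-50.9 -28.1 215.8] q [ -24.6   25.9   70.2    0.    83.7 -125.4] F press [-0.7  2.   6.1] T [ 0.47  0.21 -0.04] w 0.021617946450673924
```

View pics/w9.png

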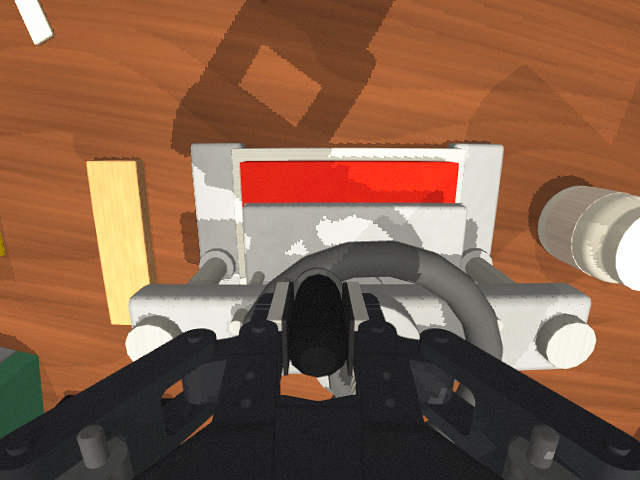

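```bash
cat > wind.py <<'E'
import sys
from h import *
# usage: wind.py cmdx cmdy cx cy phi_list... (local mm, deg)
cx,cy,x0,y0,phi,step,n,ncall=map(float,sys.argv[1:9]); dz=float(sys.argv[9]) if len(sys.argv)>9 else 0
cur=np.array([x0,y0])
for c in range(int(ncall)):
    out=[]; base=cur.copy()
    for i in range(int(n)):
        phi-=step; t=np.radians(phi); w=np.array([cx+58*np.cos(t),cy+58*np.sin(t)])
        r=np.round((w-base)*[-1,1]/50,2); out.append([float(r[0]),float(r[1]),dz if c==0 else 0,0,0,0,10]); cur=base+r*50*[-1,1]
    print(out,'end phi',round(phi,1),'cur',cur)
E
python3 wind.py 0 0 -51.3 -27.9 208.6 8 5 4 -0.03
```

```text
[[0.06, 0.15, -0.03, 0, 0, 0, 10], [0.11, 0.3, -0.03, 0, 0, 0, 10], [0.13, 0.46, -0.03, 0, 0, 0, 10], [0.13, 0.63, -0.03, 0, 0, 0, 10], [0.11, 0.79, -0.03, 0, 0, 0, 10]] end phi 168.6 cur [-56.8  11.6]
[[-0.04, 0.15, 0, 0, 0, 0, 10], [-0.11, 0.3, 0, 0, 0, 0, 10], [-0.19, 0.44, 0, 0, 0, 0, 10], [-0.29, 0.57, 0, 0, 0, 0, 10], [-0.41, 0.67, 0, 0, 0, 0, 10]] end phi 128.6 cur [-36.3  45.1]
[[-0.14, 0.1, 0, 0, 0, 0, 10], [-0.28, 0.17, 0, 0, 0, 0, 10], [-0.43, 0.22, 0, 0, 0, 0, 10], [-0.59, 0.25, 0, 0, 0, 0, 10], [-0.75, 0.26, 0, 0, 0, 0, 10]] end phi 88.6 cur [ 1.2 58.1]
[[-0.17, -0.02, 0, 0, 0, 0, 10], [-0.32, -0.06, 0, 0, 0, 0, 10], [-0.47, -0.11, 0, 0, 0, 0, 10], [-0.61, -0.19, 0, 0, 0, 0, 10], [-0.74, -0.29, 0, 0, 0, 0, 10]] end phi 48.6 cur [38.2 43.6]
```

Call:
send_rows(
  targets=[
    [0.06,0.15,-0.03,0,0,0,10],
    [0.11,0.3,-0.03,0,0,0,10],
    [0.13,0.46,-0.03,0,0,0,10],
    [0.13,0.63,-0.03,0,0,0,10],
    [0.11,0.79,-0.03,0,0,0,10],
  ],
)

```text
time_s: 15.0
position: [0.5568, -0.0956, 0.2159]
tool_rot: [[-0.983, -0.186, 0.0], [-0.186, 0.983, -0.003], [0.0, -0.003, -1.0]]
ft_force: [-0.6, -6.5, -2.5]
grip_width: 0.0212
```

```bash
cat >> st.py <<'E'
l=L(p)*1e3; print('rad',np.hypot(l[0],l[1]),'phi',np.degrees(np.arctan2(l[1],l[0]))%360)
F=Ro.from_euler('z',-P0[2]).as_matrix()@s['ft_force']; u=l[:2]/np.hypot(*l[:2]); print('Frad',F[:2]@u,'Ftan(ccw)',F[:2]@[-u[1],u[0]])
E
python3 st.py
python3 - <<'E'
from kin import *
im,d=vision.get_image('top'); save('t10',cv2.resize(im[140:300,240:440],None,fx=4,fy=4,interpolation=cv2.INTER_CUBIC))
E
```

```text
15.0 L [-57.3  10.3 215.9] q [ -21.7   23.9   73.5   -0.2   82.5 -122.4] F press [-1.8 -6.3 -2.5] T [-0.9   0.2   0.07] w 0.02117194346848096
rad 58.229822243003156 phi 169.78102805563708
Frad 0.6478093102130615 Ftan(ccw) 6.530017068243323
```

View pics/t10.png

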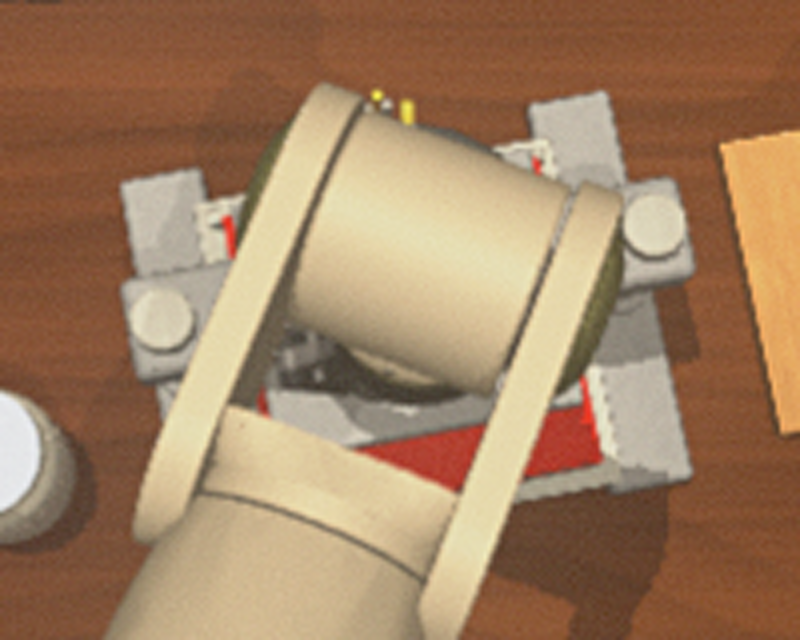

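Call:
send_rows(
  targets=[
    [-0.04,0.15,0,0,0,0,10],
    [-0.11,0.3,0,0,0,0,10],
    [-0.19,0.44,0,0,0,0,10],
    [-0.29,0.57,0,0,0,0,10],
    [-0.41,0.67,0,0,0,0,10],
  ],
)

```text
time_s: 15.68
position: [0.57, -0.058, 0.2159]
tool_rot: [[-0.982, -0.186, -0.002], [-0.186, 0.982, -0.002], [0.002, -0.001, -1.0]]
ft_force: [-6.4, -3.1, 0.9]
grip_width: 0.0211
```

Call:
send_rows(
  targets=[
    [-0.14,0.1,0,0,0,0,10],
    [-0.28,0.17,0,0,0,0,10],
    [-0.43,0.22,0,0,0,0,10],
    [-0.59,0.25,0,0,0,0,10],
    [-0.75,0.26,0,0,0,0,10],
  ],
)

```text
time_s: 16.3
position: [0.6045, -0.0378, 0.2159]
tool_rot: [[-0.982, -0.187, -0.002], [-0.187, 0.982, -0.001], [0.002, -0.0, -1.0]]
ft_force: [-5.3, -1.3, -0.4]
grip_width: 0.0217
```

```bash
python3 st.py; python3 wind.py 0 0 1.2 58.1 88.6 8 5 5
```

```text
16.3 L [  0.4  58.2 215.9] q [-1.470e+01  2.810e+01  6.640e+01 -1.000e-01  8.560e+01 -1.155e+02] F press [-5.4 -0.3 -0.4] T [-0.21  0.91  0.01] w 0.021668852738008504
rad 58.19841825509035 phi 89.58097460010244
Frad -0.3537888051662715 Ftan(ccw) 5.434041350364786
[[-0.17, -0.02, 0, 0, 0, 0, 10], [-0.32, -0.06, 0, 0, 0, 0, 10], [-0.47, -0.11, 0, 0, 0, 0, 10], [-0.61, -0.19, 0, 0, 0, 0, 10], [-0.74, -0.29, 0, 0, 0, 0, 10]] end phi 48.6 cur [38.2 43.6]
[[-0.12, -0.12, 0, 0, 0, 0, 10], [-0.21, -0.25, 0, 0, 0, 0, 10], [-0.29, -0.39, 0, 0, 0, 0, 10], [-0.35, -0.54, 0, 0, 0, 0, 10], [-0.38, -0.7, 0, 0, 0, 0, 10]] end phi 8.6 cur [57.2  8.6]
[[-0.02, -0.16, 0, 0, 0, 0, 10], [-0.01, -0.32, 0, 0, 0, 0, 10], [0.03, -0.48, 0, 0, 0, 0, 10], [0.08, -0.63, 0, 0, 0, 0, 10], [0.15, -0.78, 0, 0, 0, 0, 10]] end phi -31.4 cur [ 49.7 -30.4]
[[0.1, -0.13, 0, 0, 0, 0, 10], [0.21, -0.25, 0, 0, 0, 0, 10], [0.34, -0.35, 0, 0, 0, 0, 10], [0.47, -0.43, 0, 0, 0, 0, 10], [0.62, -0.49, 0, 0, 0, 0, 10]] end phi -71.4 cur [ 18.7 -54.9]
[[0.16, -0.04, 0, 0, 0, 0, 10], [0.32, -0.06, 0, 0, 0, 0, 10], [0.48, -0.06, 0, 0, 0, 0, 10], [0.64, -0.03, 0, 0, 0, 0, 10], [0.8, 0.02, 0, 0, 0, 0, 10]] end phi -111.4 cur [-21.3 -53.9]
```

Call:
send_rows(
  targets=[
    [-0.17,-0.02,0,0,0,0,10],
    [-0.32,-0.06,0,0,0,0,10],
    [-0.47,-0.11,0,0,0,0,10],
    [-0.61,-0.19,0,0,0,0,10],
    [-0.74,-0.29,0,0,0,0,10],
  ],
)

```text
time_s: 16.92
position: [0.6437, -0.0446, 0.2159]
tool_rot: [[-0.982, -0.187, -0.002], [-0.187, 0.982, 0.001], [0.002, 0.001, -1.0]]
ft_force: [-7.0, 2.1, 0.6]
grip_width: 0.0212
```

Call:
send_rows(
  targets=[
    [-0.12,-0.12,0,0,0,0,10],
    [-0.21,-0.25,0,0,0,0,10],
    [-0.29,-0.39,0,0,0,0,10],
    [-0.35,-0.54,0,0,0,0,10],
    [-0.38,-0.7,0,0,0,0,10],
  ],
)

```text
time_s: 17.55
position: [0.6692, -0.075, 0.216]
tool_rot: [[-0.982, -0.188, -0.001], [-0.188, 0.982, 0.002], [0.0, 0.002, -1.0]]
ft_force: [-4.4, 5.7, -0.2]
grip_width: 0.0213
```

Call:
send_rows(
  targets=[
    [-0.02,-0.16,0,0,0,0,10],
    [-0.01,-0.32,0,0,0,0,10],
    [0.03,-0.48,0,0,0,0,10],
    [0.08,-0.63,0,0,0,0,10],
    [0.15,-0.78,0,0,0,0,10],
  ],
)

```text
time_s: 18.18
position: [0.6695, -0.1143, 0.216]
tool_rot: [[-0.982, -0.188, 0.0], [-0.188, 0.982, 0.002], [-0.001, 0.002, -1.0]]
ft_force: [-3.5, 7.7, -0.0]
grip_width: 0.0211
```

```bash
python3 st.py
python3 - <<'E'
from kin import *
im,d=vision.get_image('scene'); save('s11',cv2.resize(im[200:340,220:400],None,fx=4.4,fy=4.4,interpolation=cv2.INTER_CUBIC))
E
```

```text
18.175 L [ 49.9 -29.2 216. ] q [-1.970e+01  3.590e+01  5.220e+01  1.000e-01  9.190e+01 -1.206e+02] F press [-2.   8.2 -0. ] T [1.22 0.41 0.01] w 0.021073425694296648
rad 57.812879669085184 phi 329.67331753908
Frad -5.885766072934638 Ftan(ccw) 6.084569468494584
```

View pics/s11.png

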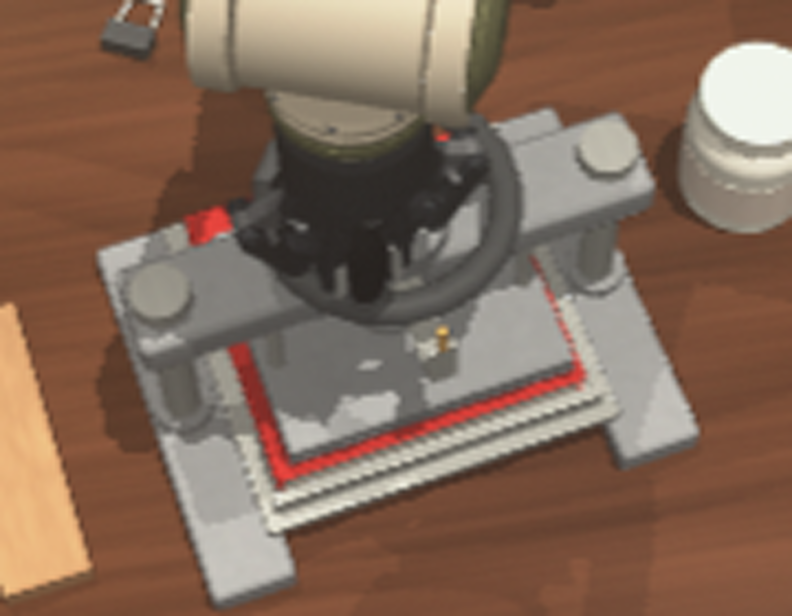

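Call:
send_rows(
  targets=[
    [0.1,-0.13,0,0,0,0,10],
    [0.21,-0.25,0,0,0,0,10],
    [0.34,-0.35,0,0,0,0,10],
    [0.47,-0.43,0,0,0,0,10],
    [0.62,-0.49,0,0,0,0,10],
  ],
)

```text
time_s: 18.85
position: [0.6445, -0.1447, 0.216]
tool_rot: [[-0.982, -0.188, 0.003], [-0.188, 0.982, 0.001], [-0.003, 0.001, -1.0]]
ft_force: [5.2, 4.5, -2.3]
grip_width: 0.0216
```

```bash
python3 st.py; python3 wind.py 0 0 18.7 -54.9 -71.4 6 5 4
```

```text
18.85 L [ 19.6 -54.4 216. ] q [-2.300e+01  3.380e+01  5.630e+01  1.000e-01  8.980e+01 -1.238e+02] F press [ 5.9  3.5 -2.3] T [ 0.73 -0.73  0.02] w 0.0215925895830181
rad 57.79113904235569 phi 289.8442823976698
Frad -1.249661441729379 Ftan(ccw) 6.764784371300866
[[0.12, -0.03, 0, 0, 0, 0, 10], [0.24, -0.05, 0, 0, 0, 0, 10], [0.36, -0.06, 0, 0, 0, 0, 10], [0.48, -0.06, 0, 0, 0, 0, 10], [0.6, -0.04, 0, 0, 0, 0, 10]] end phi -101.4 cur [-11.3 -56.9]
[[0.12, 0.03, 0, 0, 0, 0, 10], [0.23, 0.07, 0, 0, 0, 0, 10], [0.34, 0.13, 0, 0, 0, 0, 10], [0.45, 0.19, 0, 0, 0, 0, 10], [0.54, 0.27, 0, 0, 0, 0, 10]] end phi -131.4 cur [-38.3 -43.4]
[[0.09, 0.08, 0, 0, 0, 0, 10], [0.17, 0.18, 0, 0, 0, 0, 10], [0.23, 0.28, 0, 0, 0, 0, 10], [0.29, 0.39, 0, 0, 0, 0, 10], [0.33, 0.5, 0, 0, 0, 0, 10]] end phi -161.4 cur [-54.8 -18.4]
[[0.04, 0.11, 0, 0, 0, 0, 10], [0.06, 0.23, 0, 0, 0, 0, 10], [0.06, 0.36, 0, 0, 0, 0, 10], [0.06, 0.48, 0, 0, 0, 0, 10], [0.04, 0.6, 0, 0, 0, 0, 10]] end phi -191.4 cur [-56.8  11.6]
```

Call:
send_rows(
  targets=[
    [0.12,-0.03,0,0,0,0,10],
    [0.24,-0.05,0,0,0,0,10],
    [0.36,-0.06,0,0,0,0,10],
    [0.48,-0.06,0,0,0,0,10],
    [0.6,-0.04,0,0,0,0,10],
  ],
)

```text
time_s: 19.48
position: [0.6156, -0.1529, 0.216]
tool_rot: [[-0.982, -0.187, 0.004], [-0.187, 0.982, 0.0], [-0.004, -0.001, -1.0]]
ft_force: [6.6, 1.4, -3.3]
grip_width: 0.0212
```

```bash
python3 st.py
```

```text
19.475 L [-10.3 -57.  216. ] q [-2.470e+01  3.090e+01  6.140e+01  1.000e-01  8.740e+01 -1.255e+02] F press [ 6.8  0.2 -3.3] T [ 0.26 -0.98  0.01] w 0.021224762085671808
rad 57.90748823475133 phi 259.7587422712594
Frad -1.3637443416782102 Ftan(ccw) 6.61966563458321
```

Call:
send_rows(
  targets=[
    [0.12,0.03,0,0,0,0,10],
    [0.23,0.07,0,0,0,0,10],
    [0.34,0.13,0,0,0,0,10],
  ],
)

```text
time_s: 19.85
position: [0.5977, -0.1503, 0.216]
tool_rot: [[-0.982, -0.187, 0.004], [-0.187, 0.982, -0.001], [-0.004, -0.002, -1.0]]
ft_force: [6.2, -1.3, -4.7]
grip_width: 0.0213
```

```bash
python3 st.py
```

```text
19.85 L [-27.4 -51.1 216. ] q [ -25.1   29.    64.8    0.    85.9 -125.9] F press [ 5.8 -2.5 -4.7] T [-0.21 -0.94  0.03] w 0.021332714977199223
rad 57.953944395133874 phi 241.79932980664643
Frad -0.5773638525447136 Ftan(ccw) 6.296029017325701
```

Call:
send_rows(
  targets=[
    [0.11,0.06,0,0,0,0,10],
    [0.2,0.14,0,0,0,0,10],
  ],
)

```text
time_s: 20.1
position: [0.5865, -0.1455, 0.216]
tool_rot: [[-0.982, -0.187, 0.004], [-0.187, 0.982, -0.002], [-0.004, -0.002, -1.0]]
ft_force: [5.9, -3.8, -5.0]
grip_width: 0.0211
```

```bash
python3 st.py
```

```text
20.1 L [-37.5 -44.3 216. ] q [ -25.2   27.8   66.9    0.    85.  -125.9] F press [ 5.1 -4.9 -5. ] T [-0.56 -0.94 -0.02] w 0.021107440334393
rad 58.0077368983015 phi 229.7415662074432
Frad 0.4465485224979404 Ftan(ccw) 7.021512948683071
```

Call:
send_rows(
  targets=[
    [0.09,0.08,0,0,0,0,10],
    [0.17,0.18,0,0,0,0,10],
  ],
)

```text
time_s: 20.35
position: [0.5767, -0.1386, 0.216]
tool_rot: [[-0.982, -0.186, 0.005], [-0.186, 0.982, -0.002], [-0.004, -0.003, -1.0]]
ft_force: [6.4, -4.5, -5.4]
grip_width: 0.0214
```

```bash
python3 st.py
```

```text
20.35 L [-45.8 -35.7 216. ] q [ -24.9   26.7   68.9   -0.    84.1 -125.7] F press [ 5.4 -5.6 -5.4] T [-0.7  -1.07  0.06] w 0.02140033295103982
rad 58.06478694348984 phi 217.89370056650344
Frad -0.818336715640398 Ftan(ccw) 7.755880158571762
```

Call:
send_rows(
  targets=[
    [0.06,0.1,0,0,0,0,10],
    [0.12,0.21,0,0,0,0,10],
    [0.16,0.32,0,0,0,0,10],
  ],
)

```text
time_s: 20.72
position: [0.5654, -0.1253, 0.216]
tool_rot: [[-0.983, -0.186, 0.003], [-0.186, 0.983, -0.004], [-0.003, -0.005, -1.0]]
ft_force: [4.0, -8.9, -5.2]
grip_width: 0.0213
```

```bash
python3 st.py;python3 - <<'E'
from kin import *
im,d=vision.get_image('scene'); save('s12',cv2.resize(im[200:340,220:400],None,fx=4.4,fy=4.4,interpolation=cv2.INTER_CUBIC))
im,d=vision.get_image('top'); save('t12',cv2.resize(im[140:300,240:440],None,fx=4,fy=4,interpolation=cv2.INTER_CUBIC))
E
```

```text
20.725 L [-54.4 -20.5 216. ] q [-2.410e+01  2.530e+01  7.130e+01 -1.000e-01  8.320e+01 -1.248e+02] F press [ 2.2 -9.4 -5.2] T [-1.37 -0.6   0.04] w 0.02126797102408538
rad 58.10561077027025 phi 200.62629730552413
Frad 1.2374894955996782 Ftan(ccw) 9.619936861570398
```

View pics/s12.png

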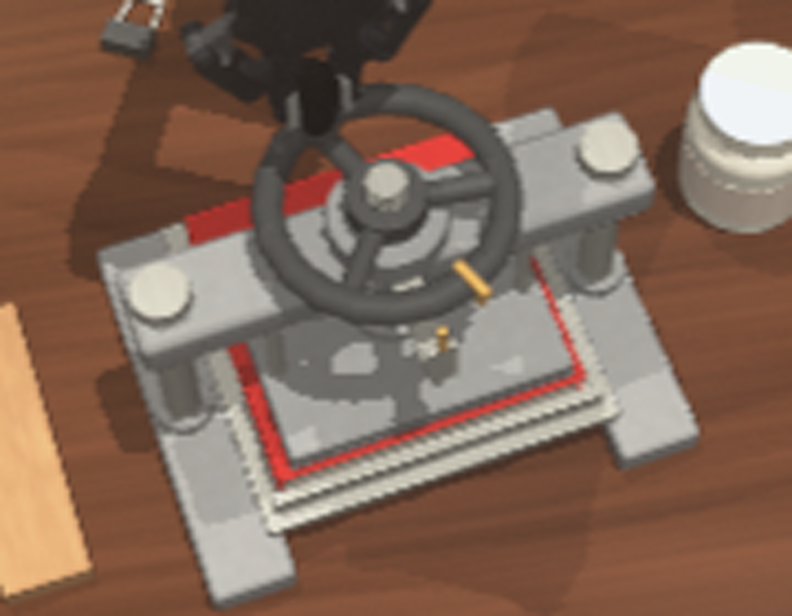

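View pics/t12.png

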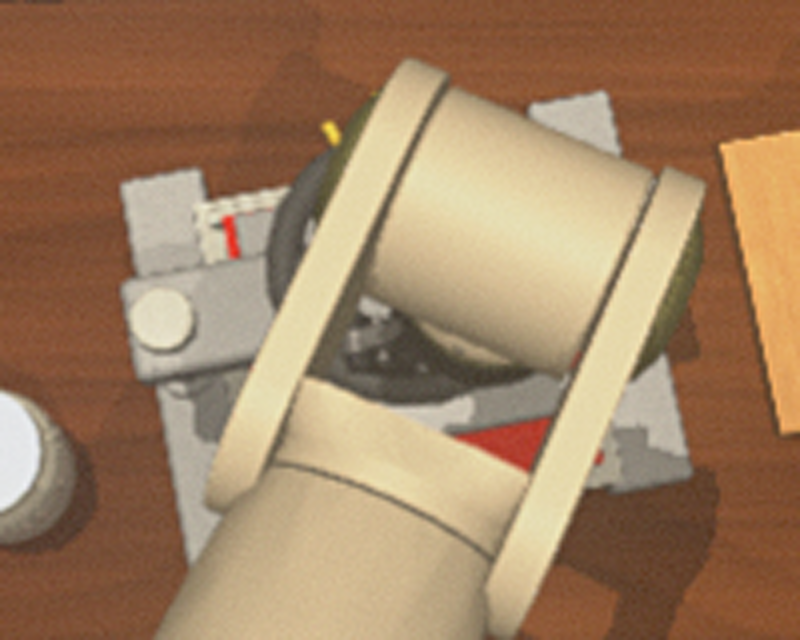

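Call:
send_rows(
  targets=[
    [0.03,0.1,0,0,0,0,10],
    [0.05,0.2,0,0,0,0,10],
    [0.06,0.29,0,0,0,0,10],
    [0.06,0.29,0,0,0,0,10],
  ],
)

```text
time_s: 21.32
position: [0.5592, -0.1115, 0.216]
tool_rot: [[-0.983, -0.186, 0.002], [-0.186, 0.983, -0.004], [-0.001, -0.004, -1.0]]
ft_force: [0.0, -7.5, -2.5]
grip_width: 0.0213
```

```bash
python3 st.py;cat > ptr.py <<'E'
from kin import *
import sys
im,d=vision.get_image('scene'); save(sys.argv[1]+'raw',im); save(sys.argv[1],cv2.resize(im[245:295,290:350],None,fx=12,fy=12,interpolation=cv2.INTER_CUBIC))
E
python3 ptr.py p13
```

```text
21.325 L [-57.9  -5.8 216. ] q [ -23.1   24.4   72.7   -0.2   82.7 -123.8] F press [-1.4 -7.3 -2.5] T [-1.22 -0.03 -0.05] w 0.02133676871194622
rad 58.172896009964475 phi 185.71630173526492
Frad 2.089316328409739 Ftan(ccw) 7.174825285184034
```

View pics/p13.png

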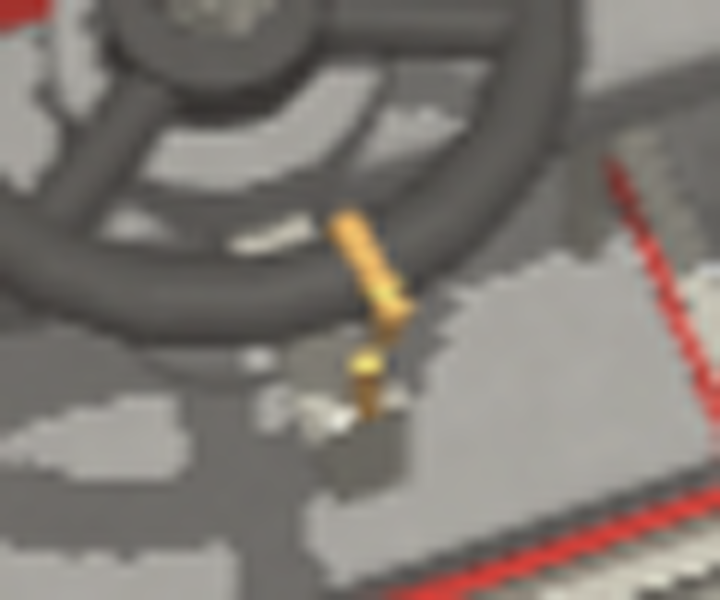

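Run:
```python
from kin import *
S=model('scene'); c=lambda u,v:np.array([u/12+290-.46,v/12+245-.46])
b=L(at_z([c(366,360)],.205,S)[0])*1e3; t=L(at_z([c(398,298)],.203,S)[0])*1e3; i=L(at_z([c(345,215)],.203,S)[0])*1e3
print('blade',b,'tip',t,'inner',i,'dir of pointer',np.degrees(np.arctan2((t-i)[1],(t-i)[0])))
print('blade-axis px pred',proj([W([.083,0,.205])],S),c(366,360))
```

```text
blade [ 88.48194708  -1.05399436 205.        ] tip [ 77.30843487   9.55208358 203.        ] inner [ 57.03904838   6.11079882 203.        ] dir of pointer 9.635651869275641
blade-axis px pred [[319.65114828 272.36988608]] [320.04 274.54]
```

Call:
send_rows(
  targets=[
    [0,0.03,0,0,0,0,10],
    [0,0.06,0,0,0,0,10],
    [0,0.08,0,0,0,0,10],
    [0,0.08,0,0,0,0,10],
  ],
)

```text
time_s: 21.88
position: [0.5584, -0.1082, 0.216]
tool_rot: [[-0.983, -0.185, 0.001], [-0.185, 0.983, -0.005], [-0.0, -0.005, -1.0]]
ft_force: [0.0, -11.0, -3.6]
grip_width: 0.0213
```

```bash
python3 st.py; python3 ptr.py p14
```

```text
21.875 L [-58.1  -2.4 216. ] q [ -22.8   24.3   72.9   -0.2   82.6 -123.4] F press [ -2.  -10.8  -3.6] T [-1.69  0.13 -0.04] w 0.02134602472062882
rad 58.167338842803616 phi 182.35843645668967
Frad 2.4550918969948863 Ftan(ccw) 10.690790546827408
```

View pics/p14.png

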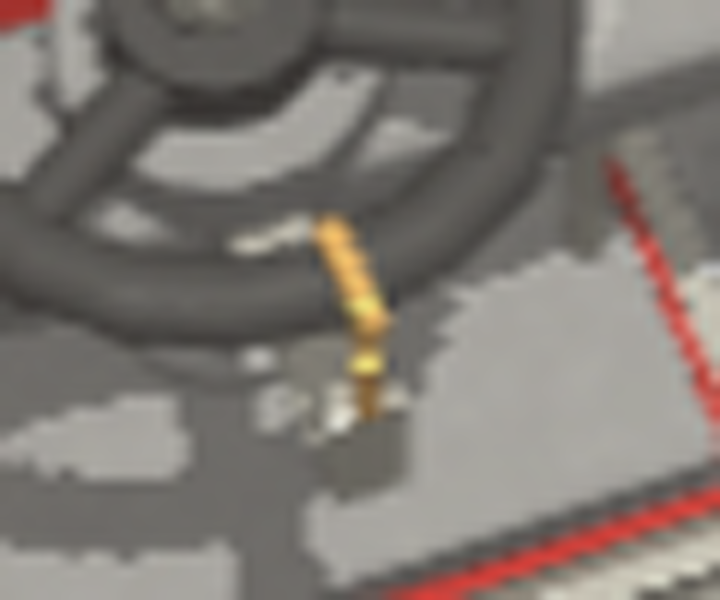

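Run:
```python
from kin import *
S=model('scene')
for ang in (0,2,4):
    t=np.radians(ang)
    P=[W([.085,0,.205])]+[W([r*np.cos(t),r*np.sin(t),.203]) for r in (.079,.058)]
    q=proj(P,S); q=(q-[290-.46,245-.46])*12; q+= np.array([366,360])-q[0]; print(ang,q.round(0).tolist())
c=lambda u,v:np.array([u/12+290-.46,v/12+245-.46])
i=L(at_z([c(330,232)],.203,S)[0])*1e3;t=L(at_z([c(373,318)],.203,S)[0])*1e3;b=L(at_z([c(366,360)],.205,S)[0])*1e3
print(i,t,b)
```

```text
0 [[366.0, 360.0], [355.0, 338.0], [318.0, 246.0]]
2 [[366.0, 360.0], [369.0, 333.0], [328.0, 243.0]]
4 [[366.0, 360.0], [382.0, 328.0], [337.0, 239.0]]
[ 59.49568219   2.14309023 203.        ] [ 79.66159965   3.58907895 203.        ] [ 88.48194708  -1.05399436 205.        ]
```

Call:
send_rows(
  targets=[
    [0,0.02,0,0,0,0,10],
    [0,0.04,0,0,0,0,10],
    [0,0.05,0,0,0,0,10],
    [0,0.05,0,0,0,0,10],
  ],
)

```text
time_s: 22.42
position: [0.5578, -0.1059, 0.216]
tool_rot: [[-0.983, -0.185, 0.001], [-0.185, 0.983, -0.005], [-0.0, -0.005, -1.0]]
ft_force: [-1.1, -11.4, -3.4]
grip_width: 0.0211
```

```bash
python3 st.py; python3 ptr.py p15; python3 -c "
from h import *
im,d=vision.get_image('top'); save('t15',cv2.resize(im[140:300,240:440],None,fx=4,fy=4,interpolation=cv2.INTER_CUBIC))"
```

```text
22.425 L [-58.2   0.  216. ] q [ -22.6   24.2   73.1   -0.2   82.6 -123.2] F press [ -3.2 -11.   -3.4] T [-1.78  0.19  0.02] w 0.021149090519610343
rad 58.19710809801455 phi 179.96560905964813
Frad 3.171438272472017 Ftan(ccw) 11.021162275596911
```

View pics/p15.png

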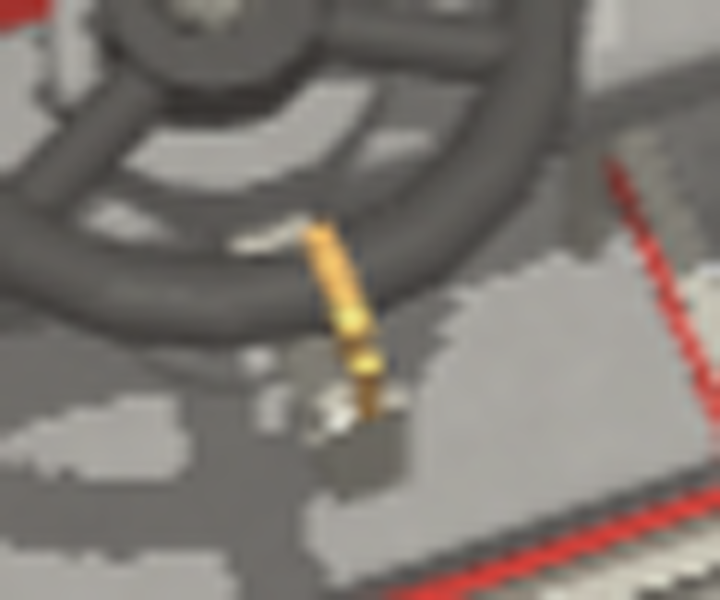

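View pics/t15.png

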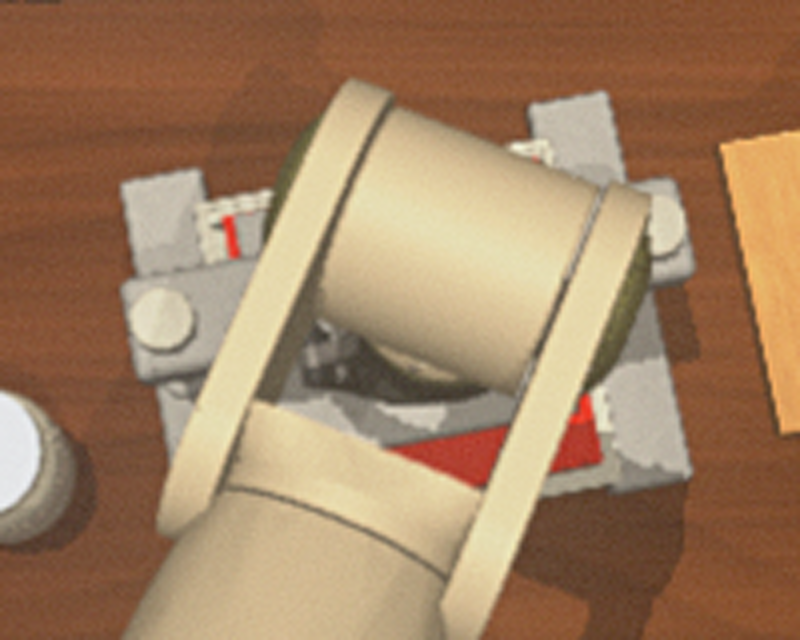

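Call:
send_rows(
  targets=[
    [0,-0.02,0,0,0,0,10],
    [0,-0.04,0,0,0,0,10],
    [0,-0.04,0,0,0,0,10],
  ],
)

```text
time_s: 22.9
position: [0.5579, -0.106, 0.216]
tool_rot: [[-0.982, -0.186, 0.0], [-0.186, 0.982, -0.002], [-0.0, -0.002, -1.0]]
ft_force: [-3.4, -4.5, -2.0]
grip_width: 0.0214
```

```bash
python3 st.py; python3 ptr.py p16
```

```text
22.9 L [-5.82e+01 -1.00e-01  2.16e+02] q [-2.270e+01  2.420e+01  7.300e+01 -1.000e-01  8.270e+01 -1.234e+02] F press [-4.2 -3.8 -2. ] T [-0.71  0.6   0.01] w 0.021406580042996903
rad 58.17532295869629 phi 180.1132381641054
Frad 4.189387460662653 Ftan(ccw) 3.7730380424402306
```

View pics/p16.png

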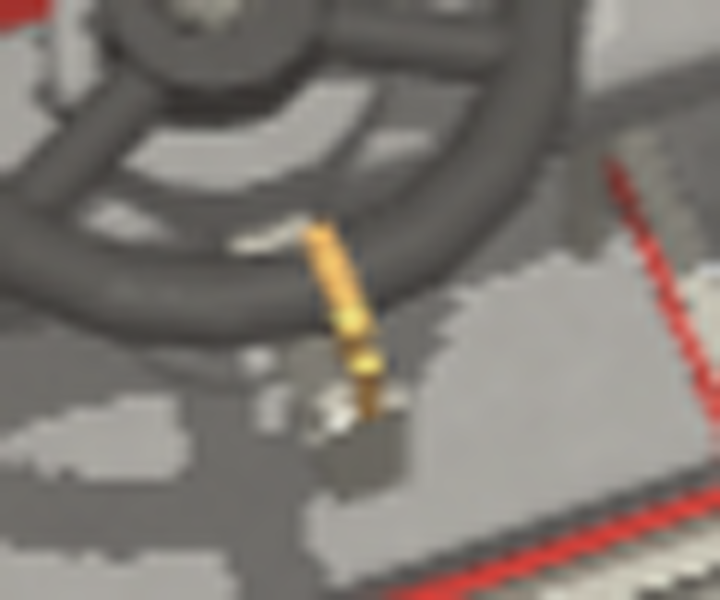

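Call:
send_rows(
  targets=[
    [0,0,0,0,0,0,30],
    [0,0,0,0,0,0,56],
    [0,0,0,0,0,0,56],
    [0,0,0,0,0,0,56],
  ],
)

```text
time_s: 23.45
position: [0.5585, -0.1054, 0.2164]
tool_rot: [[-0.982, -0.187, 0.002], [-0.187, 0.982, -0.001], [-0.002, -0.001, -1.0]]
ft_force: [0.3, -0.4, 0.2]
grip_width: 0.0558
```

Call:
send_rows(
  targets=[
    [0,0,-0.5,0,0,0,56],
    [0,0,-1.2,0,0,0,56],
    [0,0,-2.0,0,0,0,56],
    [0.8,0,-2.2,0,0,0,56],
    [1.8,0,-2.2,0,0,0,56],
  ],
)

```text
time_s: 24.08
position: [0.4692, -0.1224, 0.3267]
tool_rot: [[-0.982, -0.188, 0.004], [-0.188, 0.982, -0.002], [-0.003, -0.003, -1.0]]
ft_force: [0.4, -1.2, 0.5]
grip_width: 0.0558
```

Call:
send_rows(
  targets=[
    [1.0,0,0,0,0,0,56],
    [2.0,0,0,0,0,0,56],
    [2.8,-1.0,0,0,0,0,56],
    [2.8,-1.0,0,0,0,0,56],
  ],
)

```text
time_s: 24.58
position: [0.3399, -0.2001, 0.3261]
tool_rot: [[-0.984, -0.181, 0.002], [-0.181, 0.984, -0.002], [-0.002, -0.002, -1.0]]
ft_force: [-0.2, 0.6, -0.3]
grip_width: 0.0563
```

```bash
python3 st.py; python3 ptr.py p17; python3 -c "
from h import *
im,d=vision.get_image('top'); save('t17raw',im); save('t17',cv2.resize(im[140:300,240:440],None,fx=4,fy=4,interpolation=cv2.INTER_CUBIC))
save('t17p',cv2.resize(im[155:205,310:370],None,fx=12,fy=12,interpolation=cv2.INTER_CUBIC))"
```

```text
24.575 L [-289.9  -51.7  326.1] q [ -47.8    2.1   84.7    0.    93.  -148.2] F press [-0.1  0.6 -0.3] T [0.02 0.05 0.  ] w 0.056254377098167635
rad 294.4847827865004 phi 190.11423708810867
Frad -0.013491452804993309 Ftan(ccw) -0.6074187323889343
```

View pics/t17.png

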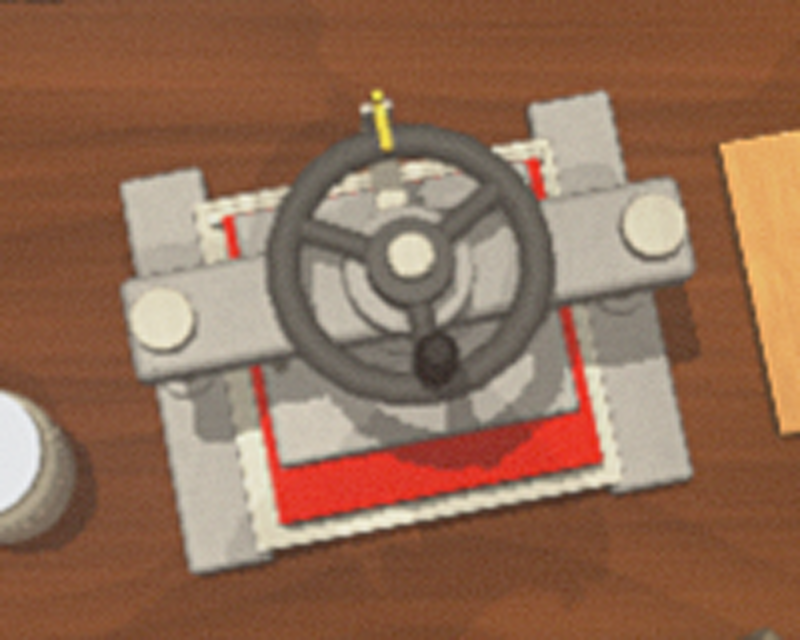

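View pics/t17p.png

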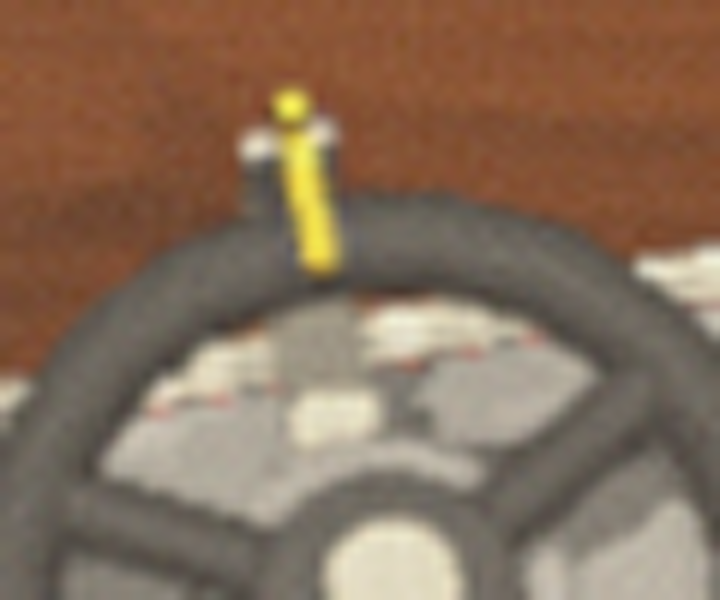

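View pics/p17.png

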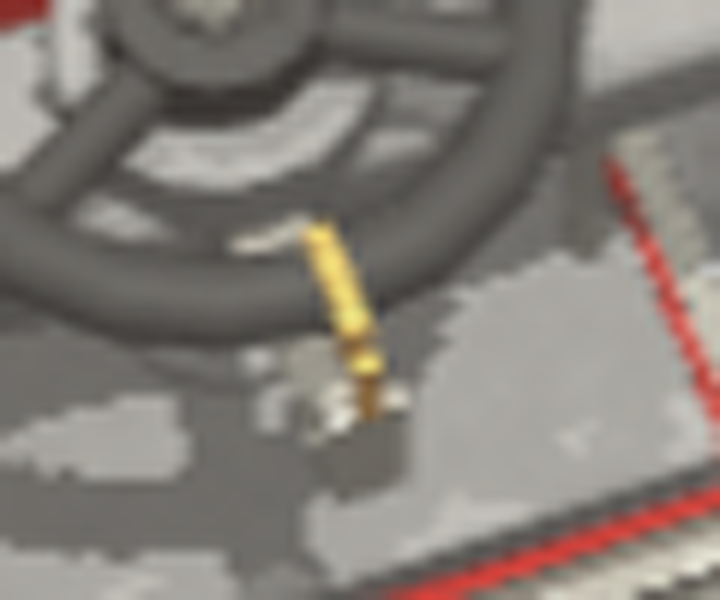

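```bash
python3 -c "
from rig import env; print(env.close_job())"
```

```text
the job is handed in; nothing more can be done
None
```

The book is in the press against the back stop, the press is wound down onto it with the pointer at the index, and I have handed the job in at about 24.6 s of the 72 s.

**Book:** I pushed the spine with both open fingertips. They met the lagging end first and squared the book up. I stopped when the force rose from about 2 N to about 17 N, under the 25 N the glue bears. Afterwards the spine was parallel to the bed edge to about 0.001 rad, and the top view showed it had not moved after winding. Where the spine stands is less certain. The edge fit put it near -109 mm, but my hand reading of the corners (-105 to -106 mm) and the fingers' stopping point agree with the -104 mm of home.

**Press:** I wound the handle clockwise about 389°. The pointer passed the index once with the platen still in the air. The winding force was about 6.5 N while free, began to climb 50 to 55° before the end and reached about 11 N. I then eased the load off, let go and backed away. The wheel stayed where it was.

**Last checks:**
- **Pointer:** After release it lined up with the index blade in both the scene and top views. The handle position gave about 0.0°, and the pictures gave at most about 0.5° short.
- **Other things on the table:** The jar and pencil box looked unmoved in the last top view, and I took the arm nowhere near the others. I did not measure any of them again.

**One slip:** My first approach to the spine was tilted too far, and a wrist joint reached its limit. The arm stopped with the fingertips above the book, with no contact force showing. I backed off and used less tilt.

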